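# Battery packs off the charger and into the bay

## Robot

A 6-joint arm with a two-finger parallel gripper is mounted at the origin on the work surface. World frame = base frame: x ahead of the robot, y to its left, z up, the work surface at z = 0. Lengths are in m, angles in rad, forces in N, time in s.
With the tool pointing down it reaches from about 0.35 to 0.875 m from the base axis. Payload 4.2 kg.
Tool frame: the origin (TCP) lies at the very end of the fingers, on their centre line; the grasp point (between the pads) lies 19 mm behind it (env.tcp_to_grasp is the distance from the TCP to the grasp point, in m); z points along the fingers, y is the line along which they close (so a half turn about z gives the same grasp; the last joint's range is limited). The gripper opens to 85 mm and grips with 20 to 120 N. Pads are 22 mm wide; open, the fingers measure 114 mm over their backs; the gripper's body (76 mm by 85 mm) begins 54 mm behind the grasp point. The pads swing forward as they close: fully open they stand 13 mm farther back than shut.
Start: joints at [-1.082, 0.385, 0.008, 0, -1.194, -0.259], TCP at [0.142, -0.609, 0.231] pointing down, gripper open.
Joint ranges: [-3.14, 3.14], [-1.21, 2.06], [-1.07, 1.41], [-3.16, 2.05], [-2.99, -0.16], [-3.1, 3.1]. Speed limits (rad/s): [2.79, 2.79, 3.14, 3.14, 3.14, 3.14].

## Interface

Orientations are given as a unit quaternion [x, y, z, w].
In Python, from rig import env gives the robot as it stands.
- The arm moves only by the tool run_rows, called after "Request:" as a command line: name --argument value ..., lists and objects as JSON in quotes. Schema: {"type":"object","properties":{"segments":{"type":"array","items":{"type":"object","properties":{"jaw":{"type":"number"},"x":{"type":"number"},"y":{"type":"number"},"z":{"type":"number"},"yaw":{"type":"number"}},"additionalProperties":false,"required":["jaw"]},"minItems":1,"maxItems":10},"grip_force":{"type":"number"},"only":{"type":"string"},"quiet":{"type":"boolean"},"lines":{"type":"string"}},"required":["segments"],"additionalProperties":false}. segments is a list of rows, 1 to 10 of them, each an object with the fields jaw (the finger opening in m), x, y, z (the shift in shares of 0.8 m (1.0 is 0.8 m)), yaw (a turn about the tool's z in a scale on which 1.0 is 2 pi rad); a field left out counts as zero (the opening has to be given); each row is the pose to reach, as a shift and turn from the pose commanded when the call began, along the tool's axes at that moment; what a row does not reach only later rows make up. A row lasts 1/12 s, in which the tool goes at most 0.0417 m and 0.125 rad, less where a joint would pass 70% of its speed; a pose out of reach is approached as far as the arm can. The fingers move at their own pace and stop on an object; grip_force is the grip in N (left out, the last holds). Time passes only in rows, so rows that do not move let the fingers close. The tool returns the time, the measured TCP pose, the force, the opening and the grip force at its end. only (a regular expression) keeps the lines of the reply that match it, lines (a string "A,B") keeps lines A to B, and quiet returns only ok. Input that does not fit is refused with a message, and nothing moves.
- env.state(): the state, without advancing time (a new reading comes with each control period).
- env.grab_frame(name): name is "side" or "top" or "wrist"; returns the picture (420x560x3 uint8, red, green, blue); there is no depth.
- env.camera_info(name): a dict with "mtx" (3x3 intrinsics, pixels), "pose" (4x4, takes a point from camera to world coordinates). Camera axes: x right, y up, looking along -z (the intrinsics and any distortion apply to the point x, -y, -z); pixel columns grow to the right and rows downward; lengths in m; the calibration is good to about 2 mm. A picture is of the moment at which its call begins: read the wrist's pose just before it. camera_info takes no time and is no camera call; for the wrist camera it gives the pose at the moment of the call.
- env.sign_off(): hands the job in; it is judged then, once.
The state is a dict: "clock": time; "joints": joint angles; "qd": joint speeds; "joint_torque": joint torques, N m; "tool_pos": TCP position; "orientation": TCP orientation; "wrist_force": force on the tool from outside, world axes, zero at the start; "ft_torque": the same for the moment, N m; "gripper_width": finger opening in m; "finger_force": force on a finger pad.
Only numpy, scipy, OpenCV 4.12 (cv2) and the standard library are available. Lean on these libraries where they do the work, as an engineer would, in place of code of your own. Each camera call takes 0.05 s, during which the arm holds its last target. There are 200 camera calls.

## Task

Switch the charger off at its toggle lever first. Then take every battery pack off the charger, holding its red release button in while you pull it straight up, and put all of them, together with the spare packs lying on the bench, into the yellow battery bay, standing or lying on its floor and not piled on one another. Once they are all in, push the bay's gate shut until it snaps home on its catch, and leave the other things on the bench where they are.

Things in the scene. Friction and masses are not known exactly. Their poses are not given: they have to be found in the camera images.
- pack0: black battery pack, yellow trim, 0.2 kg; None if absent. Origin at its middle, z to its flat top. Head 56 (x) x 44 (y) mm, z -13 to +33 mm; grey foot 40 (x) x 34 (y) mm, z -45 to -13 mm. Starts clipped upright in a charger socket, foot down, its -x side with the red button to the charger's -x. Pinch the head across x so that a finger holds the button in, pull straight up; free after 33 mm.
- pack0_button (a point): centre of the outer face of pack0's red release button, 24 (y) x 18 (z) mm, 13 mm above the pack's middle on its -x side. It stands 7 mm out (63 mm across there, 56 pressed); about 6 N presses it flush. It carries a red tooth, 5 mm out of the foot's -x side near its end, that hooks under the socket's rim; only with the button held in can the pack be pulled off.
- pack1: black battery pack, yellow trim, 0.2 kg; None if absent. Origin at its middle, z to its flat top. Head 56 (x) x 44 (y) mm, z -13 to +33 mm; grey foot 40 (x) x 34 (y) mm, z -45 to -13 mm. Starts clipped upright in a charger socket, foot down, its -x side with the red button to the charger's -x. Pinch the head across x so that a finger holds the button in, pull straight up; free after 33 mm.
- pack1_button (a point): centre of the outer face of pack1's red release button, 24 (y) x 18 (z) mm, 13 mm above the pack's middle on its -x side. It stands 7 mm out (63 mm across there, 56 pressed); about 6 N presses it flush. It carries a red tooth, 5 mm out of the foot's -x side near its end, that hooks under the socket's rim; only with the button held in can the pack be pulled off.
- pack2: black battery pack, yellow trim, 0.2 kg; None if absent. Origin at its middle, z to its flat top. Head 56 (x) x 44 (y) mm, z -13 to +33 mm; grey foot 40 (x) x 34 (y) mm, z -45 to -13 mm. Starts clipped upright in a charger socket, foot down, its -x side with the red button to the charger's -x. Pinch the head across x so that a finger holds the button in, pull straight up; free after 33 mm.
- pack2_button (a point): centre of the outer face of pack2's red release button, 24 (y) x 18 (z) mm, 13 mm above the pack's middle on its -x side. It stands 7 mm out (63 mm across there, 56 pressed); about 6 N presses it flush. It carries a red tooth, 5 mm out of the foot's -x side near its end, that hooks under the socket's rim; only with the button held in can the pack be pulled off.
- spare0: a spare pack, the same as pack0 in size, axes and button, lying loose on the bench on one of its y sides, middle 22 mm up. None if absent.
- spare1: a spare pack, the same as pack0 in size, axes and button, lying loose on the bench on one of its y sides, middle 22 mm up. None if absent.
- charger: grey charging station fixed on the bench, 120 (x) x 340 (y) x 45 mm tall, origin at the centre of its underside. Socket centres at x 0, y +115, +40, -35 mm, each 3 mm wider than a pack's foot; mains switch at y -128 mm. A clipped pack's middle is 58 mm and its button 71 mm above the bench.
- switch (a joint): the charger's mains switch, a toggle lever with a red ball: about 0 (0 to 0.15) is on, leaning to the charger's -x; 1.0 rad is off, leaning to its +x, end stop. It turns about the charger's y axis, moves with 1 to 2 N at the ball and stays where left.
- switch_tip (a point): centre of the switch's red ball (26 mm wide); the pivot is 67 mm above the bench and the ball 50 mm from it, so about 110 mm up at either end
- bay: yellow battery bay fixed on the bench: open-topped bin, inside 230 (x) x 210 (y) mm, floor 5 mm up, walls 5 mm thick, 75 mm high; origin at the centre of its underside. Its -x side is open and closed by the gate; a dark post 75 mm high with the roller catch stands at that side's +y corner, y 108 to 136 mm.
- gate (a joint): the bay's gate: 0 is shut on its stop, larger is open (rad); swings out to the bay's -x about a vertical hinge at the -y corner (bay x -121, y -107 mm); stays where left. From 0.06 rad a sprung roller resists with 7 to 9 N at gate_push; past 0.02 rad it snaps in and holds the gate shut; short of that it springs back.
- gate_push (a point): point on the outer face of the gate, 175 mm from the hinge, 48 mm above the bench; the gate is a yellow panel 8 mm thick and 212 mm wide, from 5 to 73 mm above the bench
- gate_hinge (a point): the gate's hinge axis, in the middle of the panel's thickness
- glue: white glue bottle with an orange cap, 56 mm wide, 150 mm tall. A bystander: leave it alone. Origin at its underside.
- screw_jar: glass screw jar with a steel lid, 60 mm wide, 70 mm tall. A bystander: leave it alone. Origin at its underside.
- tape: orange tape measure, 65 x 35 x 62 mm. A bystander: leave it alone. Origin at its underside.
- driver: screwdriver with a red handle, 200 mm long, lying. A bystander: leave it alone. Origin at its underside.
- offcut: pale wood offcut, 140 x 60 x 22 mm. A bystander: leave it alone. Origin at its underside.
- pencil_mug: empty blue mug, 76 mm wide, 90 mm tall. A bystander: leave it alone. Origin at its underside.

How it is judged:
On the way, in this order (a step that is already met when the one before it is completed fails the run):
1. the charger's switch is off (value of joint switch above 0.85 rad), for 0.2 s.
2. all packs, those from the charger and the spares, are in the bay (x of pack0 in the frame of bay between -0.108 and 0.108 m and y of pack0 in the frame of bay between -0.098 and 0.098 m and z of each of pack0, pack1, pack2, spare0, spare1 in the frame of bay below 0.062 m and x of pack1 in the frame of bay between -0.108 and 0.108 m and y of pack1 in the frame of bay between -0.098 and 0.098 m and x of pack2 in the frame of bay between -0.108 and 0.108 m and y of pack2 in the frame of bay between -0.098 and 0.098 m and x of spare0 in the frame of bay between -0.108 and 0.108 m and y of spare0 in the frame of bay between -0.098 and 0.098 m and x of spare1 in the frame of bay between -0.108 and 0.108 m and y of spare1 in the frame of bay between -0.098 and 0.098 m), for 0.2 s.
3. the gate is shut on its catch (value of joint gate below 0.015 rad), for 0.2 s.
At the end, for the whole second after the job is handed in: Every pack present is at rest in the bay: its middle within 108 mm (x) and 98 mm (y) of the bay's centre and less than 62 mm up, so on the floor and not on another pack; the gate is shut to within 0.015 rad; the switch is off (above 0.85 rad) (all of step 2 and linear speed of each of pack0, pack1, pack2, spare0, spare1 below 0.03 m/s and value of joint gate below 0.015 rad and value of joint switch above 0.85 rad and velocity of joint gate below 0.05 rad/s); the robot touches nothing.
It fails at once if a pack was taken off the charger while it was still switched on (value of joint switch below 0.8 rad and distance of any of pack0, pack1, pack2 from where it was at the start of the episode above 0.03 m).
It fails at once if a bystander was moved more than 60 mm (distance of any of glue, screw_jar, tape, driver, offcut, pencil_mug from where it was at the start of the episode above 0.06 m).
Of pack0, pack1, pack2 only 2 to 3 are there at a start; the rules pass over those that are not, and their reading is None.
Of spare0, spare1 only 1 to 2 are there at a start; the rules pass over those that are not, and their reading is None.
At some moment in a run one of spare0, spare1 may be knocked a few centimetres aside while the robot is not near it.
Once in a run the grip may slacken for a moment while it holds something.
It also fails if it takes over 210 s, if anything falls off the work surface, if the arm or the gripper's body presses on something with over 40 N, if the wrist force passes 120 N, or if a joint passes its speed limit or range.

## Working session

There is one attempt and no reset: what is moved stays moved. The work goes in short steps, Python scripts to look and compute and a tool call to move; the robot and the scene stay as the last step left them, time stands still between calls to the robot, and variables do not carry over. Pictures are saved under pics/ and viewed, at most 14 in all, crops included, and the job is handed in when it is done.

```bash
ls; mkdir -p pics; python3 - <<'E'
from rig import env
import cv2,numpy as np
for n in ("top","side"):
    f=env.grab_frame(n); cv2.imwrite(f"pics/{n}0.png",f[:,:,::-1]); c=env.camera_info(n); print(n,np.round(c["mtx"],1).tolist(),np.round(c["pose"],3).tolist(),[k for k in c])
s=env.state(); print({k:np.round(v,3).tolist() for k,v in s.items()})
E
```

```text
pics
rig.py
top [[441.2, 0.0, 280.3], [0.0, 441.2, 212.1], [0.0, 0.0, 1.0]] [[-0.009, 0.996, -0.089, 0.397], [-1.0, -0.011, -0.016, 0.007], [-0.017, 0.089, 0.996, 1.577], [0.0, 0.0, 0.0, 1.0]] ['mtx', 'pose']
side [[388.6, 0.0, 273.4], [0.0, 388.6, 205.7], [0.0, 0.0, 1.0]] [[-0.699, 0.565, -0.439, 0.052], [-0.715, -0.537, 0.448, 0.487], [0.018, 0.627, 0.779, 0.948], [0.0, 0.0, 0.0, 1.0]] ['mtx', 'pose']
{'clock': 0.1, 'joints': [-1.082, 0.386, 0.007, -0.0, -1.194, -0.259], 'qd': [-0.001, -0.001, 0.002, 0.002, 0.0, 0.0], 'joint_torque': [-0.001, -39.332, 18.893, 4.198, -0.003, 0.0], 'tool_pos': [0.142, -0.608, 0.23], 'orientation': [-0.115, 0.993, 0.001, -0.0], 'wrist_force': [0.411, 0.018, -0.135], 'ft_torque': [-0.014, 0.057, 0.021], 'finger_force': 0.0, 'gripper_width': 0.085}
```

View pics/top0.png

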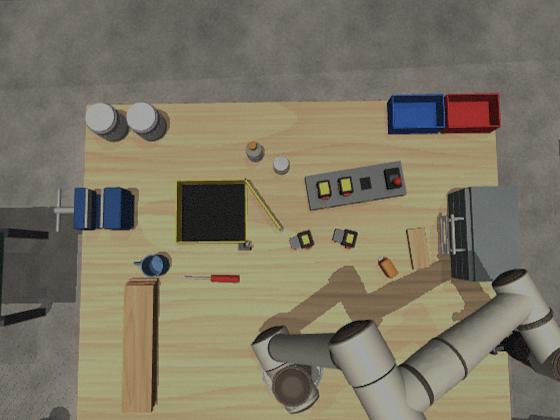

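View pics/side0.png

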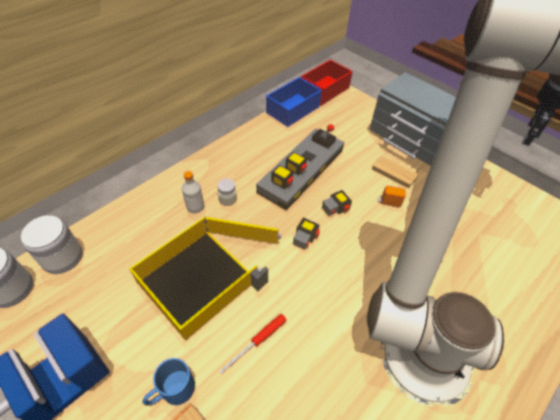

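The top view shows the charger at (355,185), with packs at (324,188) and (346,185), an empty socket at (366,184) and the red switch ball at (395,181). The spares are at (303,240) and (346,238). The bay is at (212,211), with the gate running from the hinge (247,180) to its tip (282,230). The side view agrees, with buttons facing the robot and the ball at (331,128).

```bash
cat > h.py <<'E'
from rig import env
import cv2,numpy as np
from scipy.spatial.transform import Rotation as R
def ray(c,uv):
    u,v=uv; d=np.linalg.solve(c["mtx"],[u,v,1.]); d=np.array([d[0],-d[1],-d[2]])
    P=np.array(c["pose"]); return P[:3,3],P[:3,:3]@(d/np.linalg.norm(d))
def onz(c,uv,z):
    o,d=ray(c,uv); return o+d*(z-o[2])/d[2]
def tri(*cu):
    A=np.zeros((3,3));b=np.zeros(3)
    for c,uv in cu:
        o,d=ray(c,uv); M=np.eye(3)-np.outer(d,d); A+=M;b+=M@o
    p=np.linalg.solve(A,b); return p,max(np.linalg.norm(np.cross(ray(c,uv)[1],p-c["pose"][:3,3])) for c,uv in cu)
def proj(c,p):
    P=np.array(c["pose"]); q=P[:3,:3].T@(np.array(p)-P[:3,3]); q=np.array(c["mtx"])@[q[0],-q[1],-q[2]]; return q[:2]/q[2]
def mask(f,col):
    h=cv2.cvtColor(f,cv2.COLOR_RGB2HSV)
    if col=="red": return cv2.inRange(h,(0,150,80),(6,255,255))|cv2.inRange(h,(172,150,80),(180,255,255))
    if col=="yellow": return cv2.inRange(h,(22,170,90),(34,255,255))
def blobs(m,amin=8):
    n,l,s,c=cv2.connectedComponentsWithStats(m)
    return [(s[i,4],np.round(c[i],1).tolist(),s[i,:4].tolist()) for i in range(1,n) if s[i,4]>=amin]
def tool(dxyz):  # world shift -> tool axes
    return R.from_quat(env.state()["orientation"]).inv().apply(dxyz)
def snap(n,name=None):
    c=env.camera_info(n); f=env.grab_frame(n)
    if name: cv2.imwrite(f"pics/{name}.png",f[:,:,::-1])
    return c,f
E
python3 - <<'E'
from h import *
for n in("top","side"):
    f=cv2.imread(f"pics/{n}0.png")[:,:,::-1].copy(); c=env.camera_info(n)
    for col in("red","yellow"):
        for b in blobs(mask(f,col)): print(n,col,b, np.round(onz(c,b[1],0.05)[:2],3))
E
```

```text
top red (np.int32(1267), [469.4, 112.8], [446, 93, 55, 35]) [ 0.878 -0.638]
top red (np.int32(42), [397.2, 180.9], [394, 178, 7, 7]) [ 0.639 -0.377]
top red (np.int32(16), [346.2, 193.9], [344, 193, 6, 3]) [ 0.595 -0.199]
top red (np.int32(16), [325.2, 197.2], [322, 196, 7, 3]) [ 0.585 -0.126]
top red (np.int32(10), [347.4, 246.7], [345, 246, 5, 3]) [ 0.412 -0.199]
top red (np.int32(177), [224.5, 278.1], [211, 275, 28, 7]) [0.309 0.225]
side red (np.int32(1140), [329.2, 78.9], [302, 60, 50, 45]) [ 0.873 -0.653]
side red (np.int32(24), [329.9, 127.1], [328, 125, 5, 6]) [ 0.676 -0.426]
side red (np.int32(29), [303.3, 165.8], [301, 162, 6, 8]) [ 0.61  -0.216]
side red (np.int32(30), [289.5, 179.7], [287, 176, 6, 8]) [ 0.598 -0.14 ]
side red (np.int32(20), [346.6, 206.4], [345, 204, 5, 6]) [ 0.406 -0.186]
side red (np.int32(12), [316.9, 231.9], [316, 230, 3, 5]) [ 0.406 -0.052]
side red (np.int32(324), [268.7, 329.4], [252, 315, 33, 30]) [0.297 0.24 ]
side yellow (np.int32(109), [296.1, 158.3], [289, 153, 15, 11]) [ 0.65  -0.224]
side yellow (np.int32(24), [291.2, 166.5], [288, 163, 8, 9]) [ 0.635 -0.185]
side yellow (np.int32(123), [282.2, 171.8], [274, 167, 17, 11]) [ 0.638 -0.147]
side yellow (np.int32(28), [277.2, 180.2], [274, 177, 8, 8]) [ 0.623 -0.11 ]
side yellow (np.int32(76), [340.9, 197.0], [336, 192, 11, 11]) [ 0.441 -0.202]
side yellow (np.int32(3372), [200.4, 268.5], [130, 217, 148, 121]) [0.539 0.256]
side yellow (np.int32(90), [307.8, 225.4], [302, 221, 13, 10]) [ 0.439 -0.051]
side yellow (np.int32(15), [271.8, 239.0], [269, 237, 6, 5]) [0.476 0.056]
```

```bash
python3 - <<'E'
from h import *
t,s=env.camera_info("top"),env.camera_info("side")
for n,a,b in(("ball",(397.2,180.9),(329.9,127.1)),("b346",(346.2,193.9),(303.3,165.8)),("b325",(325.2,197.2),(289.5,179.7)),("sp347",(347.4,246.7),(346.6,206.4))):
    p,e=tri((t,a),(s,b)); print(n,p.round(3),e.round(4))
f=cv2.imread("pics/top0.png")[:,:,::-1]; h=cv2.cvtColor(f.copy(),cv2.COLOR_RGB2HSV)
for p in((246,181),(180,182),(265,205),(324,188),(346,185),(306,239)): print(p,h[p[1],p[0]])
o=R.from_quat(env.state()["orientation"]).as_matrix(); print(o.round(3))
print(tool([0.36-0.0,0.36,0.1]))
c=env.camera_info("wrist"); print(np.round(o.T@(c["pose"][:3,3]-env.state()["tool_pos"]),3), np.round(o.T@c["pose"][:3,:3],3), c["mtx"])
E
```

```text
ball [ 0.629 -0.36   0.116] 0.0012
b346 [ 0.592 -0.195  0.078] 0.0007
b325 [ 0.582 -0.123  0.075] 0.001
sp347 [ 0.413 -0.201  0.03 ] 0.0009
(246, 181) [ 29 144 168]
(180, 182) [ 20 166  69]
(265, 205) [21 98 99]
(324, 188) [ 30 136 163]
(346, 185) [ 30 137 164]
(306, 239) [ 31 129 166]
[[-0.974 -0.228 -0.001]
 [-0.228  0.974  0.002]
 [ 0.     0.002 -1.   ]]
[-0.43249494  0.26877999 -0.09952608]
[ 0.072 -0.001 -0.142] [[-0.     0.959  0.284]
 [ 1.     0.     0.   ]
 [-0.     0.284 -0.959]] [[300.75084901   0.         274.56593343]
 [  0.         300.75084901 210.58818997]
 [  0.           0.           1.        ]]
```

The manual's scale: shifts go in shares of 0.8 m and turns go in shares of 2 pi rad. Converting my numbers, -0.36 m / 0.8 = -0.45, 0.32 m / 0.8 = 0.4.

Request:
run_rows --segments '[{"jaw": 0.0,"z": -0.125},{"jaw": 0.0,"x": -0.45,"y": 0.4,"z": -0.125},{"jaw": 0.0,"x": -0.45,"y": 0.4,"z": -0.125},{"jaw": 0.0,"x": -0.45,"y": 0.4,"z": -0.125},{"jaw": 0.0,"x": -0.45,"y": 0.4,"z": -0.125},{"jaw": 0.0,"x": -0.45,"y": 0.4,"z": -0.125},{"jaw": 0.0,"x": -0.45,"y": 0.4,"z": -0.125},{"jaw": 0.0,"x": -0.45,"y": 0.4,"z": -0.125},{"jaw": 0.0,"x": -0.45,"y": 0.4,"z": -0.125},{"jaw": 0.0,"x": -0.45,"y": 0.4,"z": -0.125}]' --grip_force 40

```text
clock: 0.93
tool_pos: [0.3574, -0.3023, 0.3182]
orientation: [-0.115, 0.993, 0.0, -0.0]
wrist_force: [1.6, -0.1, -0.1]
gripper_width: 0.0
finger_force: 0.0
```

Request:
run_rows --segments '[{"jaw": 0.0},{"jaw": 0.0},{"jaw": 0.0},{"jaw": 0.0}]'

```text
clock: 1.27
tool_pos: [0.3563, -0.3049, 0.3176]
orientation: [-0.114, 0.993, 0.0, -0.001]
wrist_force: [-0.9, -0.6, -0.2]
gripper_width: -0.0
finger_force: 0.0
```

```bash
python3 - <<'E'
from h import *
import pickle
c,f=snap("wrist","w1"); pickle.dump((c,f),open("w1.pkl","wb"))
for col in("red","yellow"):
    for b in blobs(mask(f,col),20): print(col,b,onz(c,b[1],.07).round(3))
E
```

```text
red (np.int32(78), [332.6, 224.5], [327, 219, 12, 11]) [ 0.4   -0.214  0.07 ]
red (np.int32(109), [416.9, 243.1], [408, 238, 17, 10]) [ 0.399 -0.092  0.07 ]
red (np.int32(27), [446.0, 246.6], [442, 243, 8, 7]) [ 0.395 -0.05   0.07 ]
red (np.int32(760), [13.8, 376.5], [0, 363, 45, 38]) [ 0.765 -0.643  0.07 ]
yellow (np.int32(86), [254.2, 148.1], [250, 140, 10, 18]) [ 0.323 -0.34   0.07 ]
yellow (np.int32(56), [310.0, 236.9], [305, 228, 13, 20]) [ 0.424 -0.24   0.07 ]
yellow (np.int32(299), [325.3, 246.5], [314, 236, 23, 22]) [ 0.433 -0.215  0.07 ]
yellow (np.int32(49), [404.1, 264.0], [403, 253, 4, 24]) [ 0.434 -0.098  0.07 ]
yellow (np.int32(311), [422.1, 266.4], [414, 257, 17, 20]) [ 0.432 -0.072  0.07 ]
yellow (np.int32(814), [497.3, 324.9], [474, 281, 56, 84]) [0.498 0.075 0.07 ]
```

View pics/w1.png

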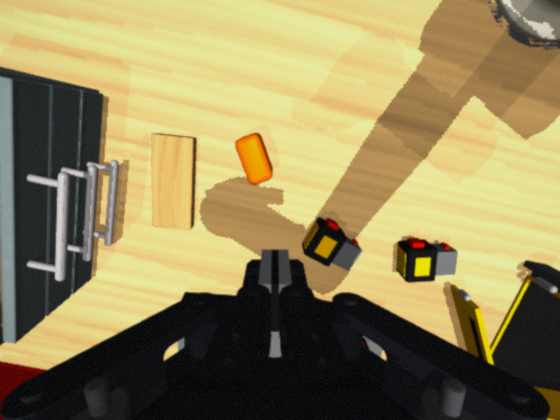

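The wrist view has image-down as +x. Spare A's button is at (333,224) with its foot toward (345,255). Spare B's button is at (417,243) with its foot toward (445,260). The tool hides the charger, so I'll move further forward.

Scaled: -0.32 m / 0.8 = -0.4, -0.02 m / 0.8 = -0.025.

Request:
run_rows --segments '[{"jaw": 0.0,"x": -0.4,"y": -0.025,"z": -0.025},{"jaw": 0.0,"x": -0.4,"y": -0.025,"z": -0.025},{"jaw": 0.0,"x": -0.4,"y": -0.025,"z": -0.025},{"jaw": 0.0,"x": -0.4,"y": -0.025,"z": -0.025},{"jaw": 0.0,"x": -0.4,"y": -0.025,"z": -0.025},{"jaw": 0.0,"x": -0.4,"y": -0.025,"z": -0.025},{"jaw": 0.0,"x": -0.4,"y": -0.025,"z": -0.025},{"jaw": 0.0,"x": -0.4,"y": -0.025,"z": -0.025},{"jaw": 0.0,"x": -0.4,"y": -0.025,"z": -0.025},{"jaw": 0.0,"x": -0.4,"y": -0.025,"z": -0.025}]'

```text
clock: 2.15
tool_pos: [0.6738, -0.2522, 0.3347]
orientation: [-0.114, 0.993, 0.001, -0.002]
wrist_force: [-0.3, 0.3, -0.3]
gripper_width: -0.0001
finger_force: 0.0
```

```bash
python3 - <<'E'
from h import *
import pickle
c,f=snap("wrist","w2"); pickle.dump((c,f),open("w2.pkl","wb"))
for col in("red","yellow"):
    for b in blobs(mask(f,col),20): print(col,b,onz(c,b[1],.07).round(3))
E
```

```text
red (np.int32(60), [460.7, 8.4], [453, 6, 15, 5]) [ 0.428 -0.084  0.07 ]
red (np.int32(419), [191.7, 126.7], [181, 115, 23, 24]) [ 0.633 -0.373  0.07 ]
red (np.int32(120), [330.1, 127.1], [321, 124, 19, 8]) [ 0.593 -0.197  0.07 ]
red (np.int32(127), [387.6, 131.5], [377, 128, 22, 8]) [ 0.581 -0.122  0.07 ]
red (np.int32(5201), [27.3, 249.4], [0, 200, 79, 104]) [ 0.859 -0.581  0.07 ]
yellow (np.int32(23), [329.3, 5.9], [326, 0, 8, 13]) [ 0.461 -0.236  0.07 ]
yellow (np.int32(361), [350.1, 8.1], [338, 0, 27, 21]) [ 0.457 -0.212  0.07 ]
yellow (np.int32(522), [466.2, 33.2], [456, 19, 21, 29]) [ 0.451 -0.068  0.07 ]
yellow (np.int32(211), [439.8, 39.6], [432, 20, 15, 36]) [ 0.464 -0.096  0.07 ]
yellow (np.int32(1421), [544.9, 151.4], [524, 76, 36, 152]) [0.558 0.091 0.07 ]
yellow (np.int32(850), [329.6, 152.2], [316, 135, 29, 35]) [ 0.624 -0.189  0.07 ]
yellow (np.int32(55), [310.4, 149.4], [309, 139, 4, 23]) [ 0.626 -0.215  0.07 ]
yellow (np.int32(813), [388.1, 156.8], [374, 140, 30, 35]) [ 0.612 -0.111  0.07 ]
yellow (np.int32(89), [365.9, 153.6], [363, 144, 7, 22]) [ 0.615 -0.141  0.07 ]
yellow (np.int32(22), [516.8, 150.9], [514, 147, 7, 8]) [0.566 0.054 0.07 ]
yellow (np.int32(45), [521.6, 162.6], [516, 156, 12, 14]) [0.579 0.067 0.07 ]
```

View pics/w2.png

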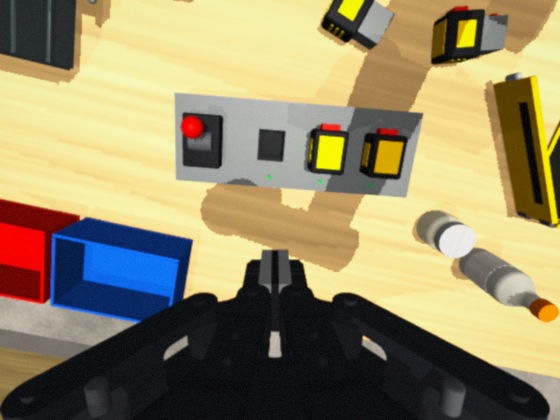

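Clear view: ball at (191,127), packs at (329,152) and (388,157), buttons at (330,127) and (388,131). The charger's top corners are at (176,93), (422,113), (408,196) and (176,178).

```bash
python3 - <<'E'
from h import *
import pickle
t,s=env.camera_info("top"),env.camera_info("side"); c2,f2=pickle.load(open("w2.pkl","rb"));c1,_=pickle.load(open("w1.pkl","rb"))
print("ball",tri((t,(397.2,180.9)),(s,(329.9,127.1)),(c2,(191.7,126.7))))
print("b1",tri((t,(346.2,193.9)),(s,(303.3,165.8)),(c2,(330.1,127.1))))
print("b0",tri((t,(325.2,197.2)),(s,(289.5,179.7)),(c2,(387.6,131.5))))
print("top1",tri((s,(296.1,158.3)),(c2,(329.6,152.2)))); print("top0",tri((s,(282.2,171.8)),(c2,(388.1,156.8))))
h=cv2.cvtColor(f2,cv2.COLOR_RGB2HSV)
P=np.array([onz(c2,p,.045) for p in((176,93),(422,113),(408,196),(176,178))]); print(P.round(3),P.mean(0))
for a,b in((0,1),(1,2),(2,3),(3,0)): print(np.linalg.norm(P[a]-P[b]).round(3))
yax=P[1]+P[2]-P[0]-P[3]; yw=np.arctan2(-yax[0],yax[1]); print("yaw",yw)
ex=np.array([np.cos(yw),np.sin(yw)]);ey=np.array([-ex[1],ex[0]])
C=P.mean(0)[:2]
for y in(.115,.04,-.035,-.128): print(y,C+ey*y)
E
```

```text
ball (array([ 0.62982515, -0.36077514,  0.11545141]), np.float64(0.0014572576211104695))
b1 (array([ 0.59320207, -0.1966866 ,  0.07470825]), np.float64(0.001426668325573444))
b0 (array([ 0.58211732, -0.1233421 ,  0.07441458]), np.float64(0.0015041175996341053))
top1 (array([ 0.62329231, -0.19274751,  0.0897695 ]), np.float64(0.0003010861548865313))
top0 (array([ 0.61179164, -0.11874574,  0.09036218]), np.float64(6.21766389921074e-05))
[[ 0.596 -0.407  0.045]
 [ 0.546 -0.075  0.045]
 [ 0.66  -0.054  0.045]
 [ 0.711 -0.391  0.045]] [ 0.62837769 -0.23163167  0.045     ]
0.335
0.117
0.341
0.116
yaw 0.15012393751248243
0.115 [ 0.61117821 -0.11792513]
0.04 [ 0.62239526 -0.19208157]
-0.035 [ 0.63361231 -0.26623801]
-0.128 [ 0.64752146 -0.358192  ]
```

Scaled: 0.24 m / 0.8 = 0.3, 0.112 m / 0.8 = 0.14.

Request:
run_rows --segments '[{"jaw": 0.0,"x": 0.14,"y": -0.1138},{"jaw": 0.0,"x": 0.14,"y": -0.1138},{"jaw": 0.0,"x": 0.14,"y": -0.1138},{"jaw": 0.0,"x": 0.14,"y": -0.1138},{"jaw": 0.0,"x": 0.14,"y": -0.1138,"z": 0.3},{"jaw": 0.0,"x": 0.14,"y": -0.1138,"z": 0.3},{"jaw": 0.0,"x": 0.14,"y": -0.1138,"z": 0.3},{"jaw": 0.0,"x": 0.14,"y": -0.1138,"z": 0.3},{"jaw": 0.0,"x": 0.14,"y": -0.1138,"z": 0.3},{"jaw": 0.0,"x": 0.14,"y": -0.1138,"z": 0.3}]'

```text
clock: 3.03
tool_pos: [0.5814, -0.3657, 0.096]
orientation: [-0.113, 0.994, 0.001, -0.001]
wrist_force: [0.2, -0.0, 0.4]
gripper_width: 0.0
finger_force: 0.0
```

Request:
run_rows --segments '[{"jaw": 0.0},{"jaw": 0.0},{"jaw": 0.0}]'

```text
clock: 3.28
tool_pos: [0.5856, -0.3667, 0.1016]
orientation: [-0.114, 0.993, -0.002, 0.002]
wrist_force: [0.6, -0.8, -0.7]
gripper_width: -0.0
finger_force: 0.0
```

```bash
python3 - <<'E'
from h import *
p=env.state()["tool_pos"]; yw=.15; ex=np.array([np.cos(yw),np.sin(yw),0])
g=np.array([.6475,-.358,.095]); print(tool(g-p), R.from_quat(env.state()["orientation"]).as_matrix()[:,0], env.state()["joints"])
E
```

```text
[-0.0622039  -0.00560474  0.00682662] [-0.97377879 -0.22746897 -0.00356871] [-0.32540985  0.59477355  0.01965078  0.00163504 -0.99062785 -1.01680691]
```

Scaled: -0.067 m / 0.8 = -0.0838, -0.065 m / 0.8 = -0.0813.

Request:
run_rows --segments '[{"jaw": 0.0,"x": -0.025,"y": -0.0025,"z": 0.005},{"jaw": 0.0,"x": -0.0438,"y": -0.0038,"z": 0.0063},{"jaw": 0.0,"x": -0.0625,"y": -0.0063,"z": 0.0075},{"jaw": 0.0,"x": -0.075,"y": -0.0063,"z": 0.0075},{"jaw": 0.0,"x": -0.0813,"y": -0.0063,"z": 0.0075},{"jaw": 0.0,"x": -0.0838,"y": -0.0063,"z": 0.0075},{"jaw": 0.0,"x": -0.0838,"y": -0.0063,"z": 0.0075}]'

```text
clock: 3.87
tool_pos: [0.6486, -0.3568, 0.096]
orientation: [-0.114, 0.993, -0.001, -0.002]
wrist_force: [-9.0, -2.5, 7.5]
gripper_width: -0.0002
finger_force: 4.9
```

Request:
run_rows --segments '[{"jaw": 0.0,"x": 0.0625},{"jaw": 0.0,"x": 0.0625},{"jaw": 0.0,"x": 0.0625,"z": -0.1},{"jaw": 0.0,"x": 0.0625,"z": -0.225},{"jaw": 0.0,"x": 0.0625,"z": -0.225},{"jaw": 0.0,"x": 0.0625,"z": -0.225},{"jaw": 0.0,"x": 0.0625,"z": -0.225},{"jaw": 0.0,"x": 0.0625,"z": -0.225}]'

```text
clock: 4.53
tool_pos: [0.6043, -0.3673, 0.2818]
orientation: [-0.115, 0.993, -0.004, 0.007]
wrist_force: [1.3, -0.4, 0.5]
gripper_width: -0.0
finger_force: 0.0
```

```bash
python3 - <<'E'
from h import *
t,s=env.camera_info("top"),env.camera_info("side")
_,a=snap("top");_,b=snap("side")
A=[q for q in blobs(mask(a,"red"),5) if 380<q[1][0]<410 and 165<q[1][1]<195]
B=[q for q in blobs(mask(b,"red"),5) if 315<q[1][0]<345 and 105<q[1][1]<145]
print(A,B); 
if A and B: print(tri((t,A[0][1]),(s,B[0][1])))
E
```

```text
[(np.int32(24), [395.6, 168.5], [393, 166, 6, 6])] [(np.int32(19), [319.2, 122.8], [317, 121, 5, 5])]
(array([ 0.67284815, -0.35728955,  0.10967971]), np.float64(0.001539090467990482))
```

Switch is off: the ball is 26 mm past the pivot, about 1.0 rad. Next is pack1, turning the tool so the fingers close along the charger's x.

Scaled: 0.166 m / 0.8 = 0.2075, 0.08 m / 0.8 = 0.1, -1.2 rad / 6.2832 = -0.191.

Request:
run_rows --segments '[{"jaw": 0.085,"x": -0.0725,"y": 0.2075,"yaw": -0.0191},{"jaw": 0.085,"x": -0.0725,"y": 0.2075,"yaw": -0.0382},{"jaw": 0.085,"x": -0.0725,"y": 0.2075,"yaw": -0.0573},{"jaw": 0.085,"x": -0.0725,"y": 0.2075,"yaw": -0.0764},{"jaw": 0.085,"x": -0.0725,"y": 0.2075,"yaw": -0.0955},{"jaw": 0.085,"x": -0.0725,"y": 0.2075,"yaw": -0.1146},{"jaw": 0.085,"x": -0.0725,"y": 0.2075,"yaw": -0.1337},{"jaw": 0.085,"x": -0.0725,"y": 0.2075,"z": 0.0625,"yaw": -0.1528},{"jaw": 0.085,"x": -0.0725,"y": 0.2075,"z": 0.1,"yaw": -0.1719},{"jaw": 0.085,"x": -0.0725,"y": 0.2075,"z": 0.1,"yaw": -0.191}]'

```text
clock: 5.47
tool_pos: [0.6152, -0.1894, 0.1817]
orientation: [-0.657, 0.754, 0.008, -0.005]
wrist_force: [-1.5, 0.4, -1.9]
gripper_width: 0.0848
finger_force: 0.0
```

Request:
run_rows --segments '[{"jaw": 0.085,"yaw": -0.0191},{"jaw": 0.085,"yaw": -0.0382},{"jaw": 0.085,"yaw": -0.0462},{"jaw": 0.085,"yaw": -0.0462},{"jaw": 0.085,"yaw": -0.0462}]'

```text
clock: 5.88
tool_pos: [0.6205, -0.1911, 0.1911]
orientation: [0.757, -0.653, -0.001, 0.0]
wrist_force: [0.4, 0.2, 0.5]
gripper_width: 0.0851
finger_force: 0.0
```

```bash
cat >> h.py <<'E'
def goto(p,yaw_y=None):
    """tool-axes shift to world p, and turn so that tool y has world heading yaw_y (mod pi)"""
    st=env.state(); o=R.from_quat(st["orientation"]).as_matrix(); d=o.T@(np.array(p)-st["tool_pos"])
    r=None
    if yaw_y is not None:
        a=np.arctan2(o[1,1],o[0,1]); r=-((yaw_y-a+np.pi/2)%np.pi-np.pi/2)
    print("at",np.round(st["tool_pos"],4),"shift",d.round(4),"turn",r,"j6",round(st["joints"][5],2))
E
python3 - <<'E'
from h import *
goto([.6230,-.1925,.052],.15)
c,f=snap("wrist","w3")
for col in("red","yellow"):
    for b in blobs(mask(f,col),100): print(col,b,onz(c,b[1],.091 if col=="yellow" else .071).round(3))
E
```

```text
at [ 0.6205 -0.1911  0.1911] shift [ 0.0019 -0.0025  0.1391] turn -0.0026959975789289103 j6 0.2
red (np.int32(188), [307.0, 204.1], [303, 189, 9, 29]) [ 0.592 -0.197  0.071]
red (np.int32(185), [305.1, 279.3], [302, 264, 8, 29]) [ 0.58  -0.122  0.071]
yellow (np.int32(173), [271.6, 178.8], [254, 176, 35, 6]) [ 0.627 -0.219  0.091]
yellow (np.int32(1747), [271.3, 209.4], [247, 192, 50, 36]) [ 0.623 -0.193  0.091]
yellow (np.int32(725), [452.2, 207.6], [434, 192, 38, 32]) [ 0.474 -0.217  0.091]
yellow (np.int32(287), [271.9, 256.4], [256, 251, 33, 11]) [ 0.617 -0.151  0.091]
yellow (np.int32(1384), [271.9, 288.1], [249, 273, 46, 31]) [ 0.612 -0.12   0.091]
```

View pics/w3.png

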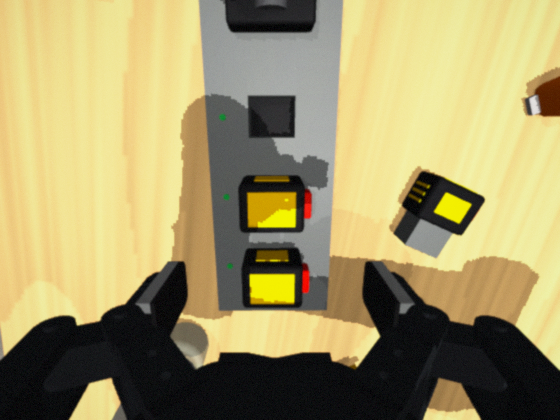

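The wrist view confirms pack1's top at (271,209) and its button at (307,204), centred between the fingers. Descending to grip it.

Scaled: 0.139 m / 0.8 = 0.1738, -0.0025 m / 0.8 = -0.0031.

Request:
run_rows --segments '[{"jaw": 0.085,"x": 0.0025,"y": -0.0031,"z": 0.05},{"jaw": 0.085,"x": 0.0025,"y": -0.0031,"z": 0.1},{"jaw": 0.085,"x": 0.0025,"y": -0.0031,"z": 0.1438},{"jaw": 0.085,"x": 0.0025,"y": -0.0031,"z": 0.1738},{"jaw": 0.085,"x": 0.0025,"y": -0.0031,"z": 0.1738},{"jaw": 0.085,"x": 0.0025,"y": -0.0031,"z": 0.1738}]'

```text
clock: 6.43
tool_pos: [0.6232, -0.1929, 0.052]
orientation: [0.758, -0.653, -0.001, 0.001]
wrist_force: [-0.0, -0.2, 0.7]
gripper_width: 0.0852
finger_force: 0.0
```

Request:
run_rows --segments '[{"jaw": 0.05},{"jaw": 0.05},{"jaw": 0.05},{"jaw": 0.05},{"jaw": 0.05},{"jaw": 0.05}]' --grip_force 60

```text
clock: 6.93
tool_pos: [0.625, -0.1931, 0.0561]
orientation: [0.758, -0.652, 0.002, -0.001]
wrist_force: [-1.7, 0.5, 6.1]
gripper_width: 0.0553
finger_force: 66.8
```

Scaled: -0.16 m / 0.8 = -0.2, -0.05 m / 0.8 = -0.0625.

Request:
run_rows --segments '[{"jaw": 0.03,"z": -0.0125},{"jaw": 0.03,"z": -0.0275},{"jaw": 0.03,"z": -0.0438},{"jaw": 0.03,"z": -0.0625},{"jaw": 0.03,"z": -0.1},{"jaw": 0.03,"z": -0.15},{"jaw": 0.03,"z": -0.2},{"jaw": 0.03,"z": -0.2},{"jaw": 0.03,"z": -0.2}]' --grip_force 80

```text
clock: 7.68
tool_pos: [0.6257, -0.1929, 0.2182]
orientation: [0.758, -0.652, 0.004, -0.003]
wrist_force: [0.7, 0.1, -2.3]
gripper_width: 0.055
finger_force: 85.1
```

```bash
python3 - <<'E'
from h import *
# bay: yellow in top view
c,f=snap("top","t2"); c2,g=snap("side","s2")
i=cv2.resize(f[160:270,160:310],None,fx=5,fy=5,interpolation=cv2.INTER_CUBIC)
cv2.imwrite("pics/t2c.png",i[:,:,::-1])
E
```

```text
(no output)
```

View pics/t2c.png

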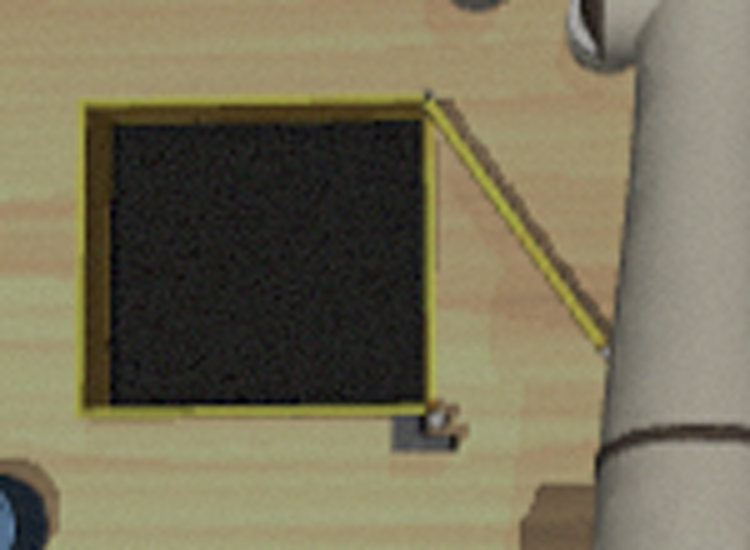

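Pack1 is off, weight 2 N. In the 5x crop the bay rim's outer corners are (82,101), (425,96), (432,412) and (82,414). The gate runs from (428,98) to (604,350).

```bash
python3 - <<'E'
from h import *
t,s=env.camera_info("top"),env.camera_info("side")
pt=lambda x,y:(160+x/5-.4,160+y/5-.4)
for n,a,b in(("A",(82,101),(132,270)),("B",(427,97),(207,219)),("D",(82,414),(187,333)),("tip",(604,350),(279,236))): print(n,tri((t,pt(*a)),(s,b)))
Q=np.array([onz(t,pt(*p),.075) for p in((82,101),(427,97),(432,412),(82,414))]); print(Q.round(3),Q.mean(0))
F=np.array([onz(t,pt(*p),.005) for p in((113,124),(425,120),(427,406),(110,407))]); print(F.round(3),F.mean(0))
h=onz(t,pt(428,98),.075);g=onz(t,pt(604,350),.075);print("hinge",h,"tip",g,np.linalg.norm(h-g))
goto([.6,.2,.2],1.57)
E
```

```text
A (array([0.64819988, 0.390243  , 0.06650552]), np.float64(0.0019847239142788834))
B (array([0.64784522, 0.15013184, 0.06339513]), np.float64(0.0028174195960270912))
D (array([0.42842359, 0.3884861 , 0.05067372]), np.float64(0.006383530912479052))
tip (array([0.47361983, 0.0310281 , 0.04202503]), np.float64(0.0003341194800473627))
[[0.648 0.39  0.075]
 [0.648 0.151 0.075]
 [0.431 0.148 0.075]
 [0.432 0.387 0.075]] [0.53982165 0.26904439 0.075     ]
[[0.643 0.385 0.005]
 [0.643 0.159 0.005]
 [0.437 0.158 0.005]
 [0.439 0.385 0.005]] [0.54029641 0.27185145 0.005     ]
hinge [0.64719602 0.15038676 0.075     ] tip [0.47223232 0.03071351 0.075     ] 0.21197636892881525
at [ 0.6233 -0.1924  0.213 ] shift [-0.3915 -0.035   0.0134] turn -1.4214768063933745 j6 0.2
```

```bash
python3 - <<'E'
from h import *
goto([.540,.355,.225],0.0)
E
```

```text
at [ 0.6233 -0.1924  0.213 ] shift [-0.5537  0.0014 -0.0114] turn 0.14852319360662491 j6 0.2
```

Scaled: -0.55 m / 0.8 = -0.6875, -0.04 m / 0.8 = -0.05, 0.15 rad / 6.2832 = 0.0239.

Request:
run_rows --segments '[{"jaw": 0.03,"x": -0.05,"y": 0.0013,"z": -0.0138,"yaw": 0.008},{"jaw": 0.03,"x": -0.6875,"y": 0.0013,"z": -0.0138,"yaw": 0.0159},{"jaw": 0.03,"x": -0.6875,"y": 0.0013,"z": -0.0138,"yaw": 0.0239},{"jaw": 0.03,"x": -0.6875,"y": 0.0013,"z": -0.0138,"yaw": 0.0239},{"jaw": 0.03,"x": -0.6875,"y": 0.0013,"z": -0.0138,"yaw": 0.0239},{"jaw": 0.03,"x": -0.6875,"y": 0.0013,"z": -0.0138,"yaw": 0.0239},{"jaw": 0.03,"x": -0.6875,"y": 0.0013,"z": -0.0138,"yaw": 0.0239},{"jaw": 0.03,"x": -0.6875,"y": 0.0013,"z": -0.0138,"yaw": 0.0239},{"jaw": 0.03,"x": -0.6875,"y": 0.0013,"z": -0.0138,"yaw": 0.0239},{"jaw": 0.03,"x": -0.6875,"y": 0.0013,"z": -0.0138,"yaw": 0.0239}]'

```text
clock: 8.62
tool_pos: [0.5597, 0.219, 0.2222]
orientation: [-0.707, 0.707, 0.0, -0.002]
wrist_force: [0.7, -0.4, -2.4]
gripper_width: 0.0553
finger_force: 84.9
```

```bash
python3 - <<'E'
from h import *
goto([.540,.355,.225],0.0)
E
```

```text
at [0.5597 0.219  0.2222] shift [-0.136   0.0198 -0.003 ] turn -0.0010095715834936847 j6 -0.64
```

Scaled: -0.136 m / 0.8 = -0.17, 0.12 m / 0.8 = 0.15.

Request:
run_rows --segments '[{"jaw": 0.03,"x": -0.17,"y": 0.025},{"jaw": 0.03,"x": -0.17,"y": 0.025},{"jaw": 0.03,"x": -0.17,"y": 0.025},{"jaw": 0.03,"x": -0.17,"y": 0.025},{"jaw": 0.03,"x": -0.17,"y": 0.025},{"jaw": 0.03,"x": -0.17,"y": 0.025},{"jaw": 0.03,"x": -0.17,"y": 0.025,"z": 0.05},{"jaw": 0.03,"x": -0.17,"y": 0.025,"z": 0.1},{"jaw": 0.03,"x": -0.17,"y": 0.025,"z": 0.15},{"jaw": 0.03,"x": -0.17,"y": 0.025,"z": 0.15}]'

```text
clock: 9.45
tool_pos: [0.5365, 0.3472, 0.0945]
orientation: [-0.705, 0.709, 0.001, -0.01]
wrist_force: [-1.5, -1.8, -3.5]
gripper_width: 0.0548
finger_force: 85.4
```

```bash
python3 - <<'E'
from h import *
goto([.540,.355,.05],0.0); print(env.state()["gripper_width"])
E
```

```text
at [0.5365 0.3472 0.0945] shift [-0.0084 -0.0041  0.0443] turn -0.005659437678405155 j6 -0.83
0.05477334296873044
```

Request:
run_rows --segments '[{"jaw": 0.03},{"jaw": 0.03},{"jaw": 0.03}]'

```text
clock: 9.7
tool_pos: [0.5435, 0.3543, 0.1077]
orientation: [-0.707, 0.708, -0.0, 0.003]
wrist_force: [0.2, -0.1, -1.0]
gripper_width: 0.0553
finger_force: 85.4
```

```bash
python3 - <<'E'
from h import *
goto([.540,.355,.049],0.0)
E
```

```text
at [0.5435 0.3543 0.1077] shift [-0.0005  0.0037  0.0586] turn -0.001147708623370658 j6 -0.83
```

Scaled: 0.059 m / 0.8 = 0.0738, 0.057 m / 0.8 = 0.0713.

Request:
run_rows --segments '[{"jaw": 0.03,"y": 0.0038,"z": 0.025},{"jaw": 0.03,"y": 0.0038,"z": 0.05},{"jaw": 0.03,"y": 0.0038,"z": 0.065},{"jaw": 0.03,"y": 0.0038,"z": 0.0713},{"jaw": 0.03,"y": 0.0038,"z": 0.0738},{"jaw": 0.03,"y": 0.0038,"z": 0.0738},{"jaw": 0.03,"y": 0.0038,"z": 0.0738}]'

```text
clock: 10.28
tool_pos: [0.5389, 0.3538, 0.0482]
orientation: [-0.707, 0.707, -0.0, 0.001]
wrist_force: [-3.4, -2.3, 6.2]
gripper_width: 0.0553
finger_force: 86.3
```

Scaled: -0.17 m / 0.8 = -0.2125, -0.12 m / 0.8 = -0.15.

Request:
run_rows --segments '[{"jaw": 0.06},{"jaw": 0.07},{"jaw": 0.085},{"jaw": 0.085},{"jaw": 0.085,"z": -0.05},{"jaw": 0.085,"z": -0.1},{"jaw": 0.085,"z": -0.15},{"jaw": 0.085,"z": -0.2125},{"jaw": 0.085,"z": -0.2125},{"jaw": 0.085,"z": -0.2125}]'

```text
clock: 11.12
tool_pos: [0.5405, 0.3551, 0.2208]
orientation: [-0.707, 0.707, -0.0, 0.005]
wrist_force: [-0.4, -0.2, -0.3]
gripper_width: 0.0849
finger_force: 0.0
```

```bash
python3 - <<'E'
from h import *
goto([.6115,-.1183,.2],.15)
E
```

```text
at [0.5405 0.3551 0.2208] shift [ 0.4735 -0.0711  0.018 ] turn -0.15051370854108725 j6 -0.83
```

Scaled: 0.473 m / 0.8 = 0.5913, -0.07 m / 0.8 = -0.0875, -0.15 rad / 6.2832 = -0.0239.

Request:
run_rows --segments '[{"jaw": 0.085,"x": 0.5913,"y": -0.0875},{"jaw": 0.085,"x": 0.5913,"y": -0.0875},{"jaw": 0.085,"x": 0.5913,"y": -0.0875},{"jaw": 0.085,"x": 0.5913,"y": -0.0875},{"jaw": 0.085,"x": 0.5913,"y": -0.0875},{"jaw": 0.085,"x": 0.5913,"y": -0.0875},{"jaw": 0.085,"x": 0.5913,"y": -0.0875,"yaw": -0.008},{"jaw": 0.085,"x": 0.5913,"y": -0.0875,"yaw": -0.0239},{"jaw": 0.085,"x": 0.5913,"y": -0.0875,"yaw": -0.0239},{"jaw": 0.085,"x": 0.5913,"y": -0.0875,"yaw": -0.0239}]'

```text
clock: 11.95
tool_pos: [0.5987, -0.0608, 0.2142]
orientation: [0.758, -0.652, -0.0, 0.0]
wrist_force: [0.9, 0.3, 0.7]
gripper_width: 0.085
finger_force: 0.0
```

```bash
python3 - <<'E'
from h import *
goto([.6115,-.1183,.2],.15)
E
```

```text
at [ 0.5987 -0.0608  0.2142] shift [ 0.0588 -0.0041  0.0142] turn -0.0006544506483159296 j6 -0.02
```

Scaled: 0.09 m / 0.8 = 0.1125, 0.059 m / 0.8 = 0.0738.

Request:
run_rows --segments '[{"jaw": 0.085,"x": 0.05,"y": -0.005,"z": 0.0175},{"jaw": 0.085,"x": 0.0738,"y": -0.005,"z": 0.0625},{"jaw": 0.085,"x": 0.0738,"y": -0.005,"z": 0.1125},{"jaw": 0.085,"x": 0.0738,"y": -0.005,"z": 0.1125},{"jaw": 0.085,"x": 0.0738,"y": -0.005,"z": 0.1125},{"jaw": 0.085,"x": 0.0738,"y": -0.005,"z": 0.1125}]'

```text
clock: 12.45
tool_pos: [0.613, -0.1162, 0.1266]
orientation: [0.758, -0.652, 0.001, -0.0]
wrist_force: [1.0, -0.7, 0.1]
gripper_width: 0.0846
finger_force: 0.0
```

```bash
python3 - <<'E'
from h import *
goto([.6115,-.1183,.052],.15)
E
```

```text
at [ 0.613  -0.1162  0.1266] shift [0.0017 0.002  0.0746] turn 0.0006599864120104826 j6 0.08
```

Scaled: 0.074 m / 0.8 = 0.0925, 0.055 m / 0.8 = 0.0688.

Request:
run_rows --segments '[{"jaw": 0.085,"x": 0.0025,"y": 0.0025,"z": 0.0375},{"jaw": 0.085,"x": 0.0025,"y": 0.0025,"z": 0.0688},{"jaw": 0.085,"x": 0.0025,"y": 0.0025,"z": 0.0925},{"jaw": 0.085,"x": 0.0025,"y": 0.0025,"z": 0.0925},{"jaw": 0.085,"x": 0.0025,"y": 0.0025,"z": 0.0925}]'

```text
clock: 12.87
tool_pos: [0.6116, -0.118, 0.0531]
orientation: [0.758, -0.652, 0.001, -0.001]
wrist_force: [0.4, -0.9, 1.1]
gripper_width: 0.0849
finger_force: 0.0
```

Request:
run_rows --segments '[{"jaw": 0.03},{"jaw": 0.03},{"jaw": 0.03},{"jaw": 0.03},{"jaw": 0.03},{"jaw": 0.03}]' --grip_force 80

```text
clock: 13.37
tool_pos: [0.613, -0.1185, 0.0546]
orientation: [0.758, -0.652, 0.003, -0.002]
wrist_force: [0.7, 2.0, 6.2]
gripper_width: 0.055
finger_force: 85.7
```

Request:
run_rows --segments '[{"jaw": 0.03,"z": -0.0125},{"jaw": 0.03,"z": -0.0275},{"jaw": 0.03,"z": -0.0438},{"jaw": 0.03,"z": -0.0625},{"jaw": 0.03,"z": -0.1},{"jaw": 0.03,"z": -0.15},{"jaw": 0.03,"z": -0.2},{"jaw": 0.03,"z": -0.2},{"jaw": 0.03,"z": -0.2}]'

```text
clock: 14.12
tool_pos: [0.611, -0.1188, 0.2155]
orientation: [0.758, -0.653, 0.002, -0.002]
wrist_force: [0.4, 0.0, -2.9]
gripper_width: 0.0546
finger_force: 87.0
```

```bash
python3 - <<'E'
from h import *
goto([.540,.300,.225],0)
E
```

```text
at [ 0.611  -0.1188  0.2155] shift [-0.4247  0.008  -0.0098] turn 0.1487845401128327 j6 0.08
```

Scaled: -0.422 m / 0.8 = -0.5275, -0.01 m / 0.8 = -0.0125, 0.15 rad / 6.2832 = 0.0239.

Request:
run_rows --segments '[{"jaw": 0.03,"x": -0.5275,"y": 0.01,"z": -0.0125,"yaw": 0.008},{"jaw": 0.03,"x": -0.5275,"y": 0.01,"z": -0.0125,"yaw": 0.0159},{"jaw": 0.03,"x": -0.5275,"y": 0.01,"z": -0.0125,"yaw": 0.0239},{"jaw": 0.03,"x": -0.5275,"y": 0.01,"z": -0.0125,"yaw": 0.0239},{"jaw": 0.03,"x": -0.5275,"y": 0.01,"z": -0.0125,"yaw": 0.0239},{"jaw": 0.03,"x": -0.5275,"y": 0.01,"z": -0.0125,"yaw": 0.0239},{"jaw": 0.03,"x": -0.5275,"y": 0.01,"z": -0.0125,"yaw": 0.0239},{"jaw": 0.03,"x": -0.5275,"y": 0.01,"z": -0.0125,"yaw": 0.0239},{"jaw": 0.03,"x": -0.5275,"y": 0.01,"z": -0.0125,"yaw": 0.0239},{"jaw": 0.03,"x": -0.5275,"y": 0.01,"z": -0.0125,"yaw": 0.0239}]'

```text
clock: 14.95
tool_pos: [0.5384, 0.2929, 0.2196]
orientation: [-0.707, 0.708, 0.0, -0.002]
wrist_force: [1.2, 1.4, -3.1]
gripper_width: 0.0552
finger_force: 86.9
```

Request:
run_rows --segments '[{"jaw": 0.03},{"jaw": 0.03}]'

```text
clock: 15.12
tool_pos: [0.5386, 0.2935, 0.219]
orientation: [0.708, -0.706, -0.0, 0.002]
wrist_force: [0.2, -0.1, -2.2]
gripper_width: 0.0551
finger_force: 86.8
```

```bash
python3 - <<'E'
from h import *
goto([.540,.303,.049],0)
c,f=snap("wrist","w4")
E
```

```text
at [0.5386 0.2935 0.219 ] shift [-0.0099 -0.0021  0.17  ] turn 0.0024322742221425386 j6 -0.76
```

View pics/w4.png

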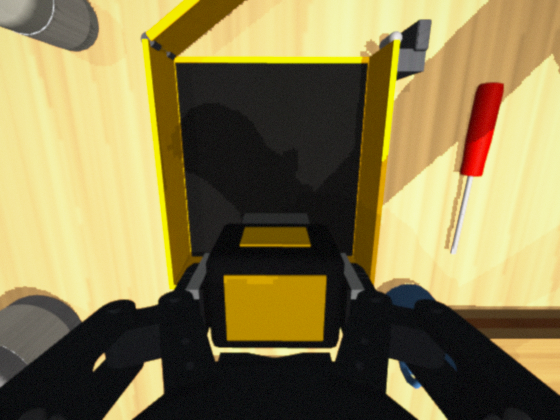

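The held pack0 is upright over the bay. The bay floor is clear up to the sill at row 60. Lowering it.

The manual's scale: shifts go in shares of 0.8 m and turns go in shares of 2 pi rad. Converting my numbers, 0.171 m / 0.8 = 0.2138, 0.168 m / 0.8 = 0.21.

Request:
run_rows --segments '[{"jaw": 0.03,"x": -0.0125,"y": -0.0025,"z": 0.0375},{"jaw": 0.03,"x": -0.0125,"y": -0.0025,"z": 0.075},{"jaw": 0.03,"x": -0.0125,"y": -0.0025,"z": 0.1125},{"jaw": 0.03,"x": -0.0125,"y": -0.0025,"z": 0.15},{"jaw": 0.03,"x": -0.0125,"y": -0.0025,"z": 0.1813},{"jaw": 0.03,"x": -0.0125,"y": -0.0025,"z": 0.2},{"jaw": 0.03,"x": -0.0125,"y": -0.0025,"z": 0.21},{"jaw": 0.03,"x": -0.0125,"y": -0.0025,"z": 0.2138},{"jaw": 0.03,"x": -0.0125,"y": -0.0025,"z": 0.2138},{"jaw": 0.03,"x": -0.0125,"y": -0.0025,"z": 0.2138}]'

```text
clock: 16.0
tool_pos: [0.5433, 0.3019, 0.0511]
orientation: [-0.707, 0.708, -0.0, 0.001]
wrist_force: [-0.4, 0.1, -1.8]
gripper_width: 0.0549
finger_force: 86.9
```

Scaled: 0.003 m / 0.8 = 0.0038, 0.002 m / 0.8 = 0.0025.

Request:
run_rows --segments '[{"jaw": 0.03,"z": 0.0025},{"jaw": 0.03,"z": 0.0038},{"jaw": 0.03,"z": 0.0038}]'

```text
clock: 16.25
tool_pos: [0.5426, 0.3021, 0.0476]
orientation: [-0.707, 0.707, 0.0, 0.001]
wrist_force: [-0.1, -0.5, -2.9]
gripper_width: 0.0549
finger_force: 86.9
```

Request:
run_rows --segments '[{"jaw": 0.06},{"jaw": 0.07},{"jaw": 0.085},{"jaw": 0.085},{"jaw": 0.085,"z": -0.05},{"jaw": 0.085,"z": -0.1},{"jaw": 0.085,"z": -0.15},{"jaw": 0.085,"z": -0.25},{"jaw": 0.085,"z": -0.25},{"jaw": 0.085,"z": -0.25}]'

```text
clock: 17.08
tool_pos: [0.5464, 0.304, 0.2579]
orientation: [0.707, -0.707, 0.002, -0.009]
wrist_force: [0.9, 0.5, 1.3]
gripper_width: 0.0848
finger_force: 0.0
```

```bash
python3 - <<'E'
from h import *
goto([.30,-.12,.25],1.57)
E
```

```text
at [0.5464 0.304  0.2579] shift [ 0.4239  0.2466 -0.0005] turn -1.5696841310472136 j6 -0.77
```

Scaled: 0.35 m / 0.8 = 0.4375, 0.106 m / 0.8 = 0.1325.

Request:
run_rows --segments '[{"jaw": 0.085,"x": 0.4375,"y": 0.1325},{"jaw": 0.085,"x": 0.4375,"y": 0.1325},{"jaw": 0.085,"x": 0.4375,"y": 0.1325},{"jaw": 0.085,"x": 0.4375,"y": 0.1325},{"jaw": 0.085,"x": 0.4375,"y": 0.1325},{"jaw": 0.085,"x": 0.4375,"y": 0.1325},{"jaw": 0.085,"x": 0.4375,"y": 0.1325},{"jaw": 0.085,"x": 0.4375,"y": 0.1325},{"jaw": 0.085,"x": 0.4375,"y": 0.1325},{"jaw": 0.085,"x": 0.4375,"y": 0.1325}]'

```text
clock: 17.92
tool_pos: [0.4338, -0.0518, 0.2473]
orientation: [-0.705, 0.709, -0.0, 0.0]
wrist_force: [-0.4, 0.2, -0.7]
gripper_width: 0.0851
finger_force: 0.0
```

Request:
run_rows --segments '[{"jaw": 0.085},{"jaw": 0.085},{"jaw": 0.085}]'

```text
clock: 18.17
tool_pos: [0.4366, -0.0473, 0.247]
orientation: [0.707, -0.707, 0.0, -0.0]
wrist_force: [0.9, 0.3, -0.2]
gripper_width: 0.0847
finger_force: 0.0
```

```bash
python3 - <<'E'
from h import *
import pickle
c,f=snap("wrist","w5"); pickle.dump((c,f),open("w5.pkl","wb"))
for col in("red","yellow"):
    for b in blobs(mask(f,col),20): print(col,b,onz(c,b[1],.044).round(3))
snap("side","s5");snap("top","t5")
E
```

```text
red (np.int32(128), [297.3, 41.8], [293, 32, 10, 21]) [ 0.414 -0.199  0.044]
red (np.int32(25), [277.7, 85.5], [276, 82, 5, 7]) [ 0.434 -0.157  0.044]
red (np.int32(85), [295.0, 168.0], [291, 160, 9, 17]) [ 0.413 -0.069  0.044]
red (np.int32(518), [360.5, 347.8], [351, 329, 21, 41]) [0.318 0.18  0.044]
yellow (np.int32(810), [268.6, 31.9], [252, 16, 35, 33]) [ 0.443 -0.208  0.044]
yellow (np.int32(98), [156.8, 42.1], [152, 27, 10, 31]) [ 0.558 -0.199  0.044]
yellow (np.int32(86), [173.9, 114.5], [170, 101, 9, 28]) [ 0.547 -0.128  0.044]
yellow (np.int32(83), [266.0, 159.0], [250, 154, 32, 11]) [ 0.447 -0.08   0.044]
yellow (np.int32(530), [271.0, 180.4], [256, 168, 31, 25]) [ 0.441 -0.055  0.044]
yellow (np.int32(388), [209.6, 278.2], [187, 258, 55, 39]) [0.52  0.072 0.044]
yellow (np.int32(524), [226.9, 314.7], [179, 312, 98, 7]) [0.501 0.126 0.044]
yellow (np.int32(60), [276.2, 351.4], [274, 346, 6, 12]) [0.435 0.186 0.044]
yellow (np.int32(172), [116.9, 402.2], [111, 378, 13, 42]) [0.67  0.276 0.044]
```

View pics/w5.png

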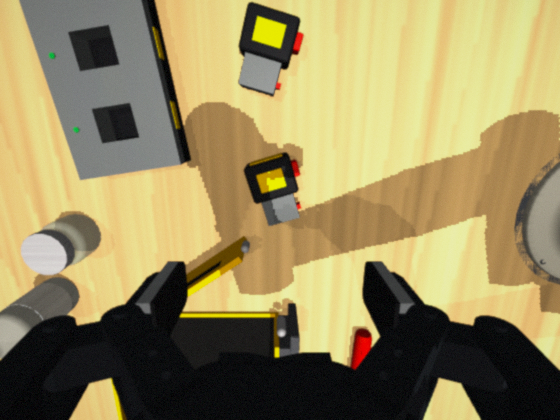

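View pics/s5.png

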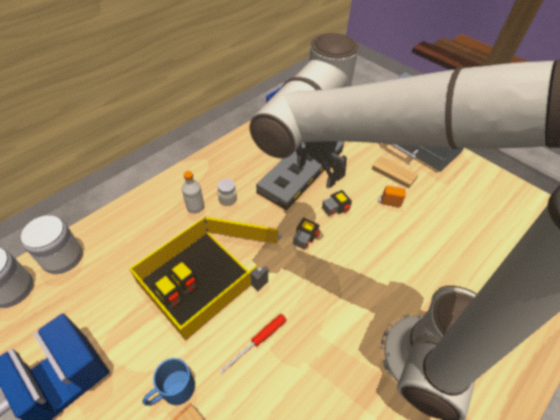

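Both packs stand side by side at the back of the bay, at (167,288) and (182,273) in the side view. In the wrist view spare A has its label at (268,32) and foot at (262,72). Spare B has its label at (271,180) and foot at (282,208).

```bash
cat >> h.py <<'E'
def spares(c,f,amin=200):
    m=mask(f,"yellow"); n,l,s,ct=cv2.connectedComponentsWithStats(m); out=[]
    for i in range(1,n):
        if s[i,4]<amin: continue
        k=max(cv2.findContours((l==i).astype(np.uint8),0,2)[0],key=len)[:,0]
        w=np.array([onz(c,p,.044)[:2] for p in k]); r=cv2.minAreaRect((w*1000).astype(np.float32))
        print("label",ct[i].round(1),"ctr",np.round(r[0],1),"size",np.round(r[1],1),"ang",round(r[2],1))
E
python3 - <<'E'
from h import *
import pickle
c,f=pickle.load(open("w5.pkl","rb")); c1,_=pickle.load(open("w1.pkl","rb"))
spares(c,f)
for n,a,b in(("A",(268.6,31.9),(325.3,246.5)),("B",(271.,180.4),(422.1,266.4))): print(n,tri((c,a),(c1,b)))
for n,b,t in(("A",(297.3,41.8),(277.7,85.5)),("B",(295,168),(299,205))):
    B,T=onz(c,b,.025),onz(c,t,.022); print(n,B.round(3),T.round(3),np.degrees(np.arctan2((T-B)[1],(T-B)[0])))
h=cv2.cvtColor(f,cv2.COLOR_RGB2HSV)
for p in((262,72),(282,208),(255,25),(250,182),(230,180)): print(p,h[p[1],p[0]])
E
```

```text
label [268.6  31.9] ctr [ 442.9 -208. ] size [23.5 31.7] ang 74.5
label [271.  180.4] ctr [441.  -54.9] size [31.2 23.4] ang 16.3
label [209.6 278.2] ctr [517.7  69.6] size [87.9 10.7] ang 35.3
label [226.9 314.7] ctr [499.8 126.2] size [  9.2 129.6] ang 89.3
A (array([ 0.44290098, -0.20806112,  0.04427004]), np.float64(8.457988550391113e-06))
B (array([ 0.44114094, -0.05512223,  0.04409457]), np.float64(0.0001385062336073733))
A [ 0.412 -0.203  0.025] [ 0.433 -0.16   0.022] 64.20290102724647
B [ 0.412 -0.067  0.025] [ 0.406 -0.019  0.022] 97.40968674890293
(262, 72) [ 60   7 156]
(282, 208) [ 80   5 146]
(255, 25) [ 31 255 186]
(250, 182) [150  38  20]
(230, 180) [ 18 135 159]
```

```bash
python3 - <<'E'
from h import *
goto([.441,-.055,.011],np.radians(16.3))
E
```

```text
at [ 0.4365 -0.0471  0.2468] shift [ 0.0079 -0.0045  0.2358] turn -0.2837404361225069 j6 -0.26
```

Scaled: 0.15 m / 0.8 = 0.1875, 0.12 m / 0.8 = 0.15, -0.284 rad / 6.2832 = -0.0452.

Request:
run_rows --segments '[{"jaw": 0.085,"x": 0.01,"y": -0.0056,"yaw": -0.0191},{"jaw": 0.085,"x": 0.01,"y": -0.0056,"z": 0.05,"yaw": -0.0382},{"jaw": 0.085,"x": 0.01,"y": -0.0056,"z": 0.1,"yaw": -0.0452},{"jaw": 0.085,"x": 0.01,"y": -0.0056,"z": 0.15,"yaw": -0.0452},{"jaw": 0.085,"x": 0.01,"y": -0.0056,"z": 0.1875,"yaw": -0.0452},{"jaw": 0.085,"x": 0.01,"y": -0.0056,"z": 0.1875,"yaw": -0.0452},{"jaw": 0.085,"x": 0.01,"y": -0.0056,"z": 0.1875,"yaw": -0.0452}]'

```text
clock: 18.9
tool_pos: [0.4404, -0.0557, 0.0962]
orientation: [0.8, -0.6, -0.001, 0.002]
wrist_force: [1.0, -0.4, 1.0]
gripper_width: 0.0849
finger_force: 0.0
```

```bash
python3 - <<'E'
from h import *
goto([.441,-.055,.011],np.radians(16.3))
E
```

```text
at [ 0.4404 -0.0557  0.0962] shift [-0.0006 -0.0011  0.0852] turn 0.00013994936251648937 j6 0.04
```

Scaled: 0.085 m / 0.8 = 0.1063, 0.08 m / 0.8 = 0.1.

Request:
run_rows --segments '[{"jaw": 0.085,"z": 0.0375},{"jaw": 0.085,"z": 0.075},{"jaw": 0.085,"z": 0.1},{"jaw": 0.085,"z": 0.1063},{"jaw": 0.085,"z": 0.1063},{"jaw": 0.085,"z": 0.1063}]'

```text
clock: 19.4
tool_pos: [0.4427, -0.0555, 0.0137]
orientation: [0.8, -0.6, 0.001, -0.001]
wrist_force: [0.1, -0.0, 1.7]
gripper_width: 0.085
finger_force: 0.0
```

Request:
run_rows --segments '[{"jaw": 0.03},{"jaw": 0.03},{"jaw": 0.03},{"jaw": 0.03},{"jaw": 0.03},{"jaw": 0.03}]' --grip_force 70

```text
clock: 19.9
tool_pos: [0.4441, -0.0553, 0.0145]
orientation: [0.8, -0.6, 0.003, -0.003]
wrist_force: [0.1, 2.0, 9.4]
gripper_width: 0.055
finger_force: 74.2
```

Request:
run_rows --segments '[{"jaw": 0.03,"z": -0.025},{"jaw": 0.03,"z": -0.075},{"jaw": 0.03,"z": -0.125},{"jaw": 0.03,"z": -0.175},{"jaw": 0.03,"z": -0.225},{"jaw": 0.03,"z": -0.225},{"jaw": 0.03,"z": -0.225}]'

```text
clock: 20.48
tool_pos: [0.4417, -0.0556, 0.1948]
orientation: [0.8, -0.6, 0.002, -0.003]
wrist_force: [-1.0, 0.6, -3.3]
gripper_width: 0.0553
finger_force: 75.3
```

```bash
python3 - <<'E'
from h import *
goto([.582,.21,.19],np.pi/2)
E
```

```text
at [ 0.4417 -0.0556  0.1948] shift [-0.2159 -0.2088  0.0065] turn -1.2880544162794694 j6 0.04
```

```bash
python3 - <<'E'
from h import *
goto([.505,.212,.19],np.pi/2)
E
```

```text
at [ 0.4417 -0.0556  0.1948] shift [-0.2393 -0.1354  0.0059] turn -1.2880544162794694 j6 0.04
```

Scaled: -0.239 m / 0.8 = -0.2988, -0.135 m / 0.8 = -0.1688, -1.2 rad / 6.2832 = -0.191.

Request:
run_rows --segments '[{"jaw": 0.03,"x": -0.2988,"y": -0.1688,"yaw": -0.0191},{"jaw": 0.03,"x": -0.2988,"y": -0.1688,"yaw": -0.0382},{"jaw": 0.03,"x": -0.2988,"y": -0.1688,"yaw": -0.0573},{"jaw": 0.03,"x": -0.2988,"y": -0.1688,"yaw": -0.0764},{"jaw": 0.03,"x": -0.2988,"y": -0.1688,"yaw": -0.0955},{"jaw": 0.03,"x": -0.2988,"y": -0.1688,"yaw": -0.1146},{"jaw": 0.03,"x": -0.2988,"y": -0.1688,"yaw": -0.1337},{"jaw": 0.03,"x": -0.2988,"y": -0.1688,"yaw": -0.1528},{"jaw": 0.03,"x": -0.2988,"y": -0.1688,"yaw": -0.1719},{"jaw": 0.03,"x": -0.2988,"y": -0.1688,"yaw": -0.191}]'

```text
clock: 21.32
tool_pos: [0.5021, 0.2113, 0.1893]
orientation: [0.999, -0.041, -0.002, 0.001]
wrist_force: [-0.5, 0.4, -2.7]
gripper_width: 0.0549
finger_force: 75.1
```

Request:
run_rows --segments '[{"jaw": 0.03,"yaw": -0.014},{"jaw": 0.03,"yaw": -0.014},{"jaw": 0.03,"yaw": -0.014},{"jaw": 0.03,"yaw": -0.014}]'

```text
clock: 21.65
tool_pos: [0.503, 0.2108, 0.1909]
orientation: [1.0, -0.001, -0.001, 0.001]
wrist_force: [-0.4, 0.5, -1.7]
gripper_width: 0.0552
finger_force: 75.1
```

```bash
python3 - <<'E'
from h import *
goto([.505,.212,.021],np.pi/2)
E
```

```text
at [0.503  0.2108 0.1909] shift [ 0.0023 -0.0014  0.1699] turn -0.0020496674788237357 j6 0.87
```

Scaled: 0.172 m / 0.8 = 0.215, 0.171 m / 0.8 = 0.2138.

Request:
run_rows --segments '[{"jaw": 0.03,"x": 0.0025,"y": -0.0013,"z": 0.0375},{"jaw": 0.03,"x": 0.0025,"y": -0.0013,"z": 0.075},{"jaw": 0.03,"x": 0.0025,"y": -0.0013,"z": 0.1125},{"jaw": 0.03,"x": 0.0025,"y": -0.0013,"z": 0.15},{"jaw": 0.03,"x": 0.0025,"y": -0.0013,"z": 0.1813},{"jaw": 0.03,"x": 0.0025,"y": -0.0013,"z": 0.2},{"jaw": 0.03,"x": 0.0025,"y": -0.0013,"z": 0.21},{"jaw": 0.03,"x": 0.0025,"y": -0.0013,"z": 0.2138},{"jaw": 0.03,"x": 0.0025,"y": -0.0013,"z": 0.215},{"jaw": 0.03,"x": 0.0025,"y": -0.0013,"z": 0.215}]'

```text
clock: 22.48
tool_pos: [0.5063, 0.2127, 0.0207]
orientation: [1.0, -0.0, 0.001, -0.001]
wrist_force: [0.8, -0.0, -0.7]
gripper_width: 0.0549
finger_force: 75.1
```

Scaled: -0.2 m / 0.8 = -0.25, -0.15 m / 0.8 = -0.1875.

Request:
run_rows --segments '[{"jaw": 0.06,"z": 0.0013},{"jaw": 0.066,"z": 0.0013},{"jaw": 0.07,"z": 0.0013},{"jaw": 0.07,"z": 0.0013},{"jaw": 0.07,"z": -0.0375},{"jaw": 0.07,"z": -0.0875},{"jaw": 0.085,"z": -0.1375},{"jaw": 0.085,"z": -0.1875},{"jaw": 0.085,"z": -0.25},{"jaw": 0.085,"z": -0.25}]'

```text
clock: 23.32
tool_pos: [0.5089, 0.2139, 0.2287]
orientation: [1.0, 0.001, 0.007, -0.004]
wrist_force: [0.4, 0.2, 1.4]
gripper_width: 0.0852
finger_force: 0.0
```

```bash
python3 - <<'E'
from h import *
goto([.40,-.12,.22],np.radians(-15.5))
snap("top","t6")
E
```

```text
at [0.5089 0.2139 0.2287] shift [-0.1096  0.3338  0.0047] turn -1.2986344600265411 j6 0.88
```

Scaled: 0.414 m / 0.8 = 0.5175, -0.066 m / 0.8 = -0.0825, 0.84 rad / 6.2832 = 0.1337.

Request:
run_rows --segments '[{"jaw": 0.085,"x": -0.0825,"y": 0.5175,"yaw": 0.0191},{"jaw": 0.085,"x": -0.0825,"y": 0.5175,"yaw": 0.0382},{"jaw": 0.085,"x": -0.0825,"y": 0.5175,"yaw": 0.0573},{"jaw": 0.085,"x": -0.0825,"y": 0.5175,"yaw": 0.0764},{"jaw": 0.085,"x": -0.0825,"y": 0.5175,"yaw": 0.0955},{"jaw": 0.085,"x": -0.0825,"y": 0.5175,"yaw": 0.1146},{"jaw": 0.085,"x": -0.0825,"y": 0.5175,"yaw": 0.1337},{"jaw": 0.085,"x": -0.0825,"y": 0.5175,"yaw": 0.1528},{"jaw": 0.085,"x": -0.0825,"y": 0.5175,"yaw": 0.1719},{"jaw": 0.085,"x": -0.0825,"y": 0.5175,"yaw": 0.191}]'

```text
clock: 24.2
tool_pos: [0.439, -0.2011, 0.2197]
orientation: [0.824, -0.567, 0.0, -0.0]
wrist_force: [2.2, 0.4, -0.0]
gripper_width: 0.0853
finger_force: 0.0
```

Request:
run_rows --segments '[{"jaw": 0.085,"yaw": 0.0191},{"jaw": 0.085,"yaw": 0.0382},{"jaw": 0.085,"yaw": 0.0573},{"jaw": 0.085,"yaw": 0.0764},{"jaw": 0.085,"yaw": 0.0955},{"jaw": 0.085,"yaw": 0.1019},{"jaw": 0.085,"yaw": 0.1019},{"jaw": 0.085,"yaw": 0.1019}]'

```text
clock: 24.87
tool_pos: [0.4397, -0.1992, 0.2196]
orientation: [-0.606, 0.795, 0.0, -0.0]
wrist_force: [0.4, -0.1, 0.7]
gripper_width: 0.0849
finger_force: 0.0
```

```bash
python3 - <<'E'
from h import *
goto([.443,-.208,.08],np.radians(-15.5))
c,f=snap("wrist","w7"); spares(c,f)
E
```

```text
at [ 0.4397 -0.1992  0.2196] shift [ 0.0076 -0.0056  0.1396] turn 0.0026540859495591818 j6 -0.18
label [270.1 185.4] ctr [ 442.9 -207.6] size [23.  30.4] ang 74.6
```

View pics/w7.png

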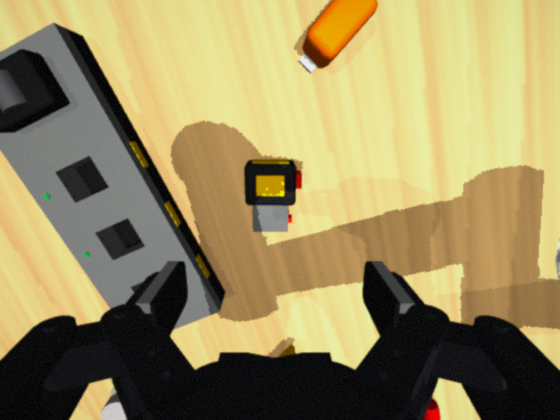

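Spare A hasn't moved: label at (270,185), squared to the fingers. Grasping it.

Scaled: 0.208 m / 0.8 = 0.26, 0.2 m / 0.8 = 0.25.

Request:
run_rows --segments '[{"jaw": 0.085,"x": 0.0094,"y": -0.0063,"z": 0.05},{"jaw": 0.085,"x": 0.0094,"y": -0.0063,"z": 0.1},{"jaw": 0.085,"x": 0.0094,"y": -0.0063,"z": 0.15},{"jaw": 0.085,"x": 0.0094,"y": -0.0063,"z": 0.1875},{"jaw": 0.085,"x": 0.0094,"y": -0.0063,"z": 0.225},{"jaw": 0.085,"x": 0.0094,"y": -0.0063,"z": 0.25},{"jaw": 0.085,"x": 0.0094,"y": -0.0063,"z": 0.26},{"jaw": 0.085,"x": 0.0094,"y": -0.0063,"z": 0.26},{"jaw": 0.085,"x": 0.0094,"y": -0.0063,"z": 0.26}]'

```text
clock: 25.67
tool_pos: [0.4434, -0.208, 0.0124]
orientation: [-0.606, 0.795, -0.0, 0.0]
wrist_force: [0.2, 0.1, -0.3]
gripper_width: 0.0853
finger_force: 0.0
```

Request:
run_rows --segments '[{"jaw": 0.03},{"jaw": 0.03},{"jaw": 0.03},{"jaw": 0.03},{"jaw": 0.03},{"jaw": 0.03}]' --grip_force 70

```text
clock: 26.17
tool_pos: [0.446, -0.2086, 0.0146]
orientation: [-0.607, 0.795, -0.003, 0.002]
wrist_force: [-0.0, -0.4, 6.5]
gripper_width: 0.0553
finger_force: 75.0
```

Request:
run_rows --segments '[{"jaw": 0.03,"z": -0.025},{"jaw": 0.03,"z": -0.075},{"jaw": 0.03,"z": -0.125},{"jaw": 0.03,"z": -0.175},{"jaw": 0.03,"z": -0.225},{"jaw": 0.03,"z": -0.225},{"jaw": 0.03,"z": -0.225}]'

```text
clock: 26.75
tool_pos: [0.4441, -0.2079, 0.1952]
orientation: [-0.606, 0.796, -0.003, 0.003]
wrist_force: [-0.1, -0.4, -2.9]
gripper_width: 0.0547
finger_force: 75.3
```

```bash
python3 - <<'E'
from h import *
goto([.570,.212,.19],np.pi/2)
E
```

```text
at [ 0.4441 -0.2079  0.1952] shift [-0.4382 -0.0097  0.006 ] turn 1.3016943991859864 j6 -0.16
```

Scaled: -0.434 m / 0.8 = -0.5425, -0.01 m / 0.8 = -0.0125, 1.2 rad / 6.2832 = 0.191.

Request:
run_rows --segments '[{"jaw": 0.03,"x": -0.5425,"y": -0.0125,"yaw": 0.0191},{"jaw": 0.03,"x": -0.5425,"y": -0.0125,"yaw": 0.0382},{"jaw": 0.03,"x": -0.5425,"y": -0.0125,"yaw": 0.0573},{"jaw": 0.03,"x": -0.5425,"y": -0.0125,"yaw": 0.0764},{"jaw": 0.03,"x": -0.5425,"y": -0.0125,"yaw": 0.0955},{"jaw": 0.03,"x": -0.5425,"y": -0.0125,"yaw": 0.1146},{"jaw": 0.03,"x": -0.5425,"y": -0.0125,"yaw": 0.1337},{"jaw": 0.03,"x": -0.5425,"y": -0.0125,"yaw": 0.1528},{"jaw": 0.03,"x": -0.5425,"y": -0.0125,"yaw": 0.1719},{"jaw": 0.03,"x": -0.5425,"y": -0.0125,"yaw": 0.191}]'

```text
clock: 27.58
tool_pos: [0.553, 0.1634, 0.1899]
orientation: [-0.07, 0.998, -0.001, -0.002]
wrist_force: [0.8, -0.2, -2.4]
gripper_width: 0.0549
finger_force: 75.1
```

Request:
run_rows --segments '[{"jaw": 0.03,"yaw": 0.0159},{"jaw": 0.03,"yaw": 0.0159},{"jaw": 0.03,"yaw": 0.0159},{"jaw": 0.03,"yaw": 0.0159}]'

```text
clock: 27.92
tool_pos: [0.5531, 0.1609, 0.1907]
orientation: [-0.024, 1.0, -0.001, -0.001]
wrist_force: [0.1, -0.4, -2.9]
gripper_width: 0.0548
finger_force: 75.2
```

```bash
python3 - <<'E'
from h import *
goto([.571,.208,.0205],np.pi/2)
c,f=snap("wrist","w8")
E
```

```text
at [0.5531 0.1609 0.1907] shift [-0.0206  0.0464  0.1701] turn 0.048569604382327825 j6 -2.09
```

View pics/w8.png

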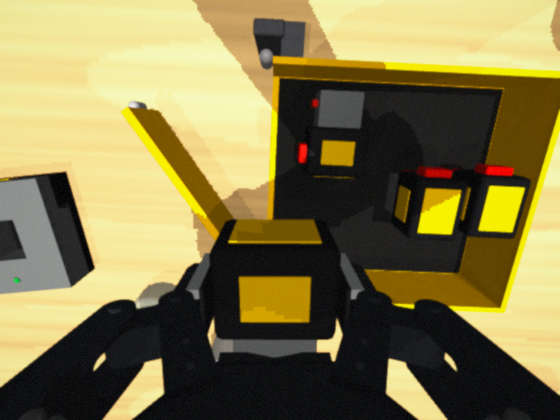

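The picture shows spare B lying at (338,135) with its foot toward the robot, and packs 0 and 1 standing at (440,210) and (500,205). There is free floor below spare B in the picture. I'll shift over it and lower spare A.

Scaled: 0.09 m / 0.8 = 0.1125, 0.06 m / 0.8 = 0.075, 0.048 rad / 6.2832 = 0.0076.

Request:
run_rows --segments '[{"jaw": 0.03,"x": -0.0258,"y": 0.058,"yaw": 0.0076},{"jaw": 0.03,"x": -0.0258,"y": 0.058,"yaw": 0.0076},{"jaw": 0.03,"x": -0.0258,"y": 0.058,"yaw": 0.0076},{"jaw": 0.03,"x": -0.0258,"y": 0.058,"z": 0.0375,"yaw": 0.0076},{"jaw": 0.03,"x": -0.0258,"y": 0.058,"z": 0.075,"yaw": 0.0076},{"jaw": 0.03,"x": -0.0258,"y": 0.058,"z": 0.1125,"yaw": 0.0076},{"jaw": 0.03,"x": -0.0258,"y": 0.058,"z": 0.1125,"yaw": 0.0076},{"jaw": 0.03,"x": -0.0258,"y": 0.058,"z": 0.1125,"yaw": 0.0076}]'

```text
clock: 28.63
tool_pos: [0.5716, 0.2074, 0.101]
orientation: [0.0, 1.0, -0.001, -0.002]
wrist_force: [0.4, -0.2, -0.8]
gripper_width: 0.0549
finger_force: 75.2
```

```bash
python3 - <<'E'
from h import *
goto([.571,.208,.0205],np.pi/2)
E
```

```text
at [0.5716 0.2074 0.101 ] shift [0.0004 0.0008 0.0805] turn -0.0008941430979521048 j6 -2.19
```

Scaled: 0.082 m / 0.8 = 0.1025, 0.081 m / 0.8 = 0.1013.

Request:
run_rows --segments '[{"jaw": 0.03,"z": 0.0375},{"jaw": 0.03,"z": 0.0688},{"jaw": 0.03,"z": 0.0875},{"jaw": 0.03,"z": 0.0975},{"jaw": 0.03,"z": 0.1013},{"jaw": 0.03,"z": 0.1025},{"jaw": 0.03,"z": 0.1025}]'

```text
clock: 29.22
tool_pos: [0.5738, 0.2098, 0.0217]
orientation: [0.0, 1.0, 0.001, 0.001]
wrist_force: [0.0, -0.0, -2.0]
gripper_width: 0.0549
finger_force: 75.5
```

Request:
run_rows --segments '[{"jaw": 0.06},{"jaw": 0.066},{"jaw": 0.07},{"jaw": 0.07},{"jaw": 0.07,"z": -0.0375},{"jaw": 0.07,"z": -0.0875},{"jaw": 0.07,"z": -0.1375},{"jaw": 0.0,"z": -0.1875},{"jaw": 0.0,"z": -0.25},{"jaw": 0.0,"z": -0.25}]'

```text
clock: 30.05
tool_pos: [0.5761, 0.2106, 0.2294]
orientation: [-0.0, 1.0, 0.003, 0.007]
wrist_force: [0.4, 0.7, 1.3]
gripper_width: 0.0347
finger_force: 0.0
```

```bash
python3 - <<'E'
from h import *
c,f=snap("top","t8")
i=cv2.resize(f[160:270,160:310],None,fx=5,fy=5,interpolation=cv2.INTER_CUBIC)
goto([.47,-.06,.22],np.pi/2)
_,g=snap("side","s8")
E
```

```text
at [0.5756 0.2106 0.228 ] shift [ 0.1058 -0.2706  0.0049] turn 0.0005781607766672803 j6 -2.19
```

Scaled: -0.211 m / 0.8 = -0.2638, 0.04 m / 0.8 = 0.05.

Request:
run_rows --segments '[{"jaw": 0.0,"x": 0.05,"y": -0.2638},{"jaw": 0.0,"x": 0.05,"y": -0.2638},{"jaw": 0.0,"x": 0.05,"y": -0.2638},{"jaw": 0.0,"x": 0.05,"y": -0.2638},{"jaw": 0.0,"x": 0.05,"y": -0.2638},{"jaw": 0.0,"x": 0.05,"y": -0.2638},{"jaw": 0.0,"x": 0.05,"y": -0.2638},{"jaw": 0.0,"x": 0.05,"y": -0.2638,"z": 0.0625},{"jaw": 0.0,"x": 0.05,"y": -0.2638,"z": 0.0625},{"jaw": 0.0,"x": 0.05,"y": -0.2638,"z": 0.0625}]'

```text
clock: 30.98
tool_pos: [0.5302, -0.0014, 0.1665]
orientation: [0.0, 1.0, -0.001, -0.004]
wrist_force: [0.6, 0.3, 0.7]
gripper_width: -0.0002
finger_force: 0.0
```

```bash
python3 - <<'E'
from h import *
goto([.536,0,.035],np.pi/2)
c,f=snap("top","t9")
i=cv2.resize(f[150:270,150:330],None,fx=4.4,fy=4.4,interpolation=cv2.INTER_CUBIC); cv2.imwrite("pics/t9c.png",i[:,:,::-1])
E
```

```text
at [ 0.5302 -0.0014  0.1665] shift [-0.007   0.0016  0.1314] turn -3.4896914609117147e-06 j6 -1.87
```

View pics/t9c.png

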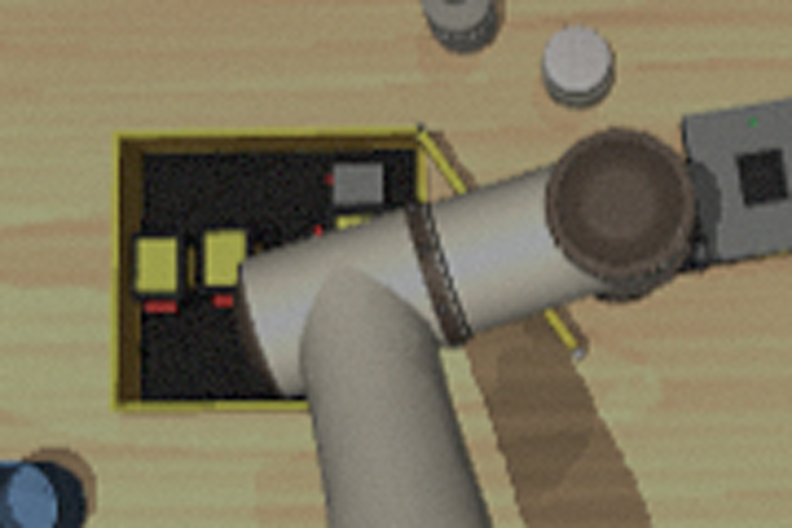

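The top crop shows packs 0 and 1 at (225,258) and (158,265), and spare A at (355,195) with its foot up the picture. Spare B is hidden by the arm, and the gate's tip is still at (578,350). Now lowering the fingers outside the gate.

Scaled: 0.131 m / 0.8 = 0.1638, 0.1 m / 0.8 = 0.125.

Request:
run_rows --segments '[{"jaw": 0.0,"x": -0.0063,"z": 0.0375},{"jaw": 0.0,"x": -0.0063,"z": 0.0875},{"jaw": 0.0,"x": -0.0063,"z": 0.125},{"jaw": 0.0,"x": -0.0063,"z": 0.1638},{"jaw": 0.0,"x": -0.0063,"z": 0.1638},{"jaw": 0.0,"x": -0.0063,"z": 0.1638}]'

```text
clock: 31.53
tool_pos: [0.5381, -0.0011, 0.0391]
orientation: [-0.001, 1.0, -0.001, -0.001]
wrist_force: [1.0, 0.2, 1.0]
gripper_width: -0.0001
finger_force: 0.0
```

```bash
python3 - <<'E'
from h import *
for p in((.515,.032,.036),(.494,.062,.036),(.4795,.0957,.036),(.472,.1305,.036)): goto(p,np.pi/2)
E
```

```text
at [ 0.5381 -0.0011  0.0391] shift [0.023  0.0332 0.0031] turn 0.0013212780841569405 j6 -1.87
at [ 0.5381 -0.0011  0.0391] shift [0.044  0.0632 0.0031] turn 0.0013212780841569405 j6 -1.87
at [ 0.5381 -0.0011  0.0391] shift [0.0584 0.0969 0.0031] turn 0.0013212780841569405 j6 -1.87
at [ 0.5381 -0.0011  0.0391] shift [0.0659 0.1317 0.0031] turn 0.0013212780841569405 j6 -1.87
```

Scaled: 0.134 m / 0.8 = 0.1675, 0.132 m / 0.8 = 0.165.

Request:
run_rows --segments '[{"jaw": 0.0,"x": 0.015,"y": 0.0213,"z": 0.0038},{"jaw": 0.0,"x": 0.0288,"y": 0.0413,"z": 0.0038},{"jaw": 0.0,"x": 0.0425,"y": 0.06,"z": 0.0038},{"jaw": 0.0,"x": 0.055,"y": 0.0788,"z": 0.0038},{"jaw": 0.0,"x": 0.065,"y": 0.1,"z": 0.0038},{"jaw": 0.0,"x": 0.0725,"y": 0.1213,"z": 0.0038},{"jaw": 0.0,"x": 0.0788,"y": 0.14,"z": 0.0038},{"jaw": 0.0,"x": 0.0813,"y": 0.1525,"z": 0.0038},{"jaw": 0.0,"x": 0.0825,"y": 0.165,"z": 0.0038},{"jaw": 0.0,"x": 0.0825,"y": 0.1675,"z": 0.0038}]'

```text
clock: 32.37
tool_pos: [0.4736, 0.1344, 0.0385]
orientation: [-0.001, 1.0, 0.001, 0.003]
wrist_force: [0.4, -0.0, 0.3]
gripper_width: 0.0
finger_force: 0.0
```

Request:
run_rows --segments '[{"jaw": 0.0,"y": 0.0025},{"jaw": 0.0,"y": 0.0025}]'

```text
clock: 32.53
tool_pos: [0.4728, 0.1344, 0.0375]
orientation: [0.0, 1.0, 0.0, 0.001]
wrist_force: [1.1, -1.7, 0.7]
gripper_width: -0.0001
finger_force: 0.8
```

Scaled: 0.003 m / 0.8 = 0.0038.

Request:
run_rows --segments '[{"jaw": 0.0,"y": 0.0038},{"jaw": 0.0,"y": 0.0038},{"jaw": 0.0,"y": 0.0038}]'

```text
clock: 32.78
tool_pos: [0.4725, 0.1347, 0.0373]
orientation: [0.001, 1.0, -0.001, 0.0]
wrist_force: [5.5, -13.4, 5.1]
gripper_width: 0.0002
finger_force: 7.0
```

Request:
run_rows --segments '[{"jaw": 0.0,"y": 0.0038},{"jaw": 0.0,"y": 0.0038},{"jaw": 0.0,"y": 0.0038}]'

```text
clock: 33.03
tool_pos: [0.4723, 0.135, 0.0373]
orientation: [0.001, 1.0, -0.003, -0.001]
wrist_force: [10.3, -25.6, 7.7]
gripper_width: 0.0
finger_force: 13.0
```

Scaled: -0.3 m / 0.8 = -0.375, -0.25 m / 0.8 = -0.3125.

Request:
run_rows --segments '[{"jaw": 0.0,"y": -0.025},{"jaw": 0.0,"y": -0.0625},{"jaw": 0.0,"y": -0.1125},{"jaw": 0.0,"y": -0.1125,"z": -0.05},{"jaw": 0.0,"y": -0.1875,"z": -0.1875},{"jaw": 0.0,"y": -0.3125,"z": -0.25},{"jaw": 0.0,"y": -0.375,"z": -0.25},{"jaw": 0.0,"y": -0.375,"z": -0.25},{"jaw": 0.0,"y": -0.375,"z": -0.25},{"jaw": 0.0,"y": -0.375,"z": -0.25}]'

```text
clock: 33.87
tool_pos: [0.4709, -0.1452, 0.2282]
orientation: [0.0, 1.0, 0.0, 0.001]
wrist_force: [1.3, -0.5, 0.1]
gripper_width: 0.0001
finger_force: 0.0
```

Request:
run_rows --segments '[{"jaw": 0.0,"y": -0.125},{"jaw": 0.0,"y": -0.125},{"jaw": 0.0,"y": -0.125}]'

```text
clock: 34.12
tool_pos: [0.4711, -0.2475, 0.2272]
orientation: [0.002, 1.0, -0.0, 0.001]
wrist_force: [0.0, -0.3, 0.1]
gripper_width: 0.0001
finger_force: 0.0
```

```bash
python3 - <<'E'
from h import *
c,f=snap("top","t10"); s,g=snap("side","s10")
i=cv2.resize(f[160:270,160:310],None,fx=4,fy=4,interpolation=cv2.INTER_CUBIC)
j=cv2.resize(g[200:345,120:300],None,fx=3,fy=3,interpolation=cv2.INTER_CUBIC)
w=max(i.shape[1],j.shape[1]); 
v=np.zeros((max(i.shape[0],j.shape[0]),i.shape[1]+j.shape[1],3),np.uint8); v[:i.shape[0],:i.shape[1]]=i; v[:j.shape[0],i.shape[1]:]=j
v=cv2.resize(v,None,fx=.7,fy=.7); print(v.shape); cv2.imwrite("pics/f10.png",v[:,:,::-1])
A=[q for q in blobs(mask(f,"red"),5) if 380<q[1][0]<410 and 160<q[1][1]<195]
B=[q for q in blobs(mask(g,"red"),5) if 305<q[1][0]<345 and 105<q[1][1]<145]; print(A,B)
if A and B: print(tri((c,A[0][1]),(s,B[0][1])))
E
```

```text
(308, 798, 3)
[(np.int32(39), [395.0, 168.6], [392, 166, 7, 7])] [(np.int32(26), [319.4, 122.8], [317, 120, 6, 6])]
(array([ 0.6715046 , -0.35523657,  0.11174166]), np.float64(0.0007408302012624631))
```

View pics/f10.png

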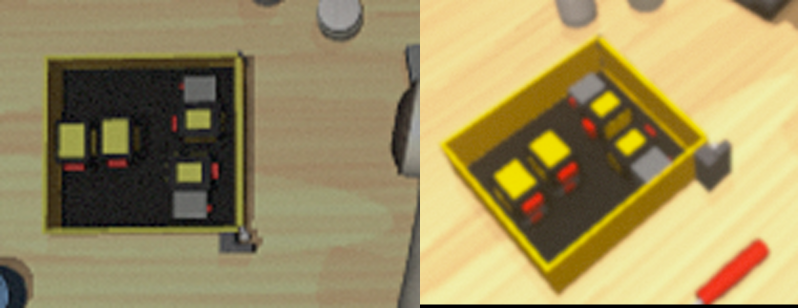

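The final views show all four packs in the bay, none piled. The gate lies flush against the post at (241,145), and the switch ball is still in the off position. Handing in.

```bash
python3 -c "
from rig import env
print(env.sign_off())"
```

```text
the job is handed in; nothing more can be done
None
```

I handed the job in after about 34 s of robot time: the charger is off, all four packs (two from the charger, two spares) are in the bay with none piled up, and the gate is shut against its stop; the hand-in returned no verdict.

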